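Empty the milling jar and weigh its grinding balls

TASK

Weigh the grinding balls from the milling run: carry the open steel jar level, with its five white balls inside, into the cup of the tilting stand and let go of it. Swing the stand's lever all the way over so that the balls run down the chute into the wire basket, swing it fully back so that the jar stands upright in its cup again, then lift the basket by its handle and carry it level to the middle of the balance's weighing plate, leaving it there with all five balls inside. Lose no ball, and leave the jar lid, timer, marker and tape roll where they are.

Things in the scene. Friction and masses are not known exactly. Their poses are not given: they have to be found in the camera images.
- jar: open round stainless milling jar without lid, outer diameter 62 mm, 90 mm tall, wall 3.5 mm, floor 8 mm thick, 0.25 to 0.5 kg, standing loose on the worktop to the left of the stand. Origin: centre of its underside; z up along its axis. The five balls lie loose inside, filling the lower half.
- ball_0: one of five equal white ceramic grinding balls, 22 mm diameter, 34 g, loose in the jar at the start. Origin: its centre.
- ball_1: one of five equal white ceramic grinding balls, 22 mm diameter, 34 g, loose in the jar at the start. Origin: its centre.
- ball_2: one of five equal white ceramic grinding balls, 22 mm diameter, 34 g, loose in the jar at the start. Origin: its centre.
- ball_3: one of five equal white ceramic grinding balls, 22 mm diameter, 34 g, loose in the jar at the start. Origin: its centre.
- ball_4: one of five equal white ceramic grinding balls, 22 mm diameter, 34 g, loose in the jar at the start. Origin: its centre.
- stand: fixed grey tilting stand. Origin: on the worktop below the cup's middle; z up, x away from the robot, y left. Base plate 136 mm wide (x), 8 mm thick, y +58 to -217 mm. Side plates at x +-51 to +-59 mm, tops at z 167 mm, carry the cradle on an axis along x through (0, 0, 145 mm). Chute of 90 mm width on its -y side, y -20 to -77 mm, lower edge at z 57 mm, ending 9 mm before the wire basket.
- cradle (a joint): angle of the cradle with cup and lever: 0 = cup upright (stop), 2.05 rad = tipped right over the chute (stop), the jar then lying mouth 27 degrees below level. Positive turns about the stand's +x: cup mouth and lever swing towards the stand's -y. Balls run out from about 1.7 rad on. Stiff (about 3 N along the arc at the grip); stays where it is left.
- cup_floor (a point): middle of the inner floor of the round rubber cup (moves with the cradle), where the jar's underside comes to rest; z along the cup's axis. Inner diameter 66 mm, flared to 77 mm at the rim, 52 mm deep; upright, floor 105 mm and rim 157 mm above the worktop. As the cup tips, two curved steel keeper strips on the stand hold the jar in by the sides of its rim (the jar must be fully down in the cup).
- lever_grip (a point): middle of the lever's round black handle, 17 mm thick, 68 mm long, parallel to the stand's x, on the stand's near side, 106 mm before the cup's middle. It moves on an arc of 100 mm radius about the cradle axis: at cradle angle a the lever stands (1.02 - a) rad from vertical, positive to the stand's +y. Top of the arc 245 mm above the worktop.
- basket: open stainless wire basket, 110 mm (x) by 120 mm (y), walls 38 mm, floor 3 mm, 0.12 to 0.21 kg, loose, on the stand's base plate below the chute (centre near the stand's y -146 mm), between fixed guide strips reaching 16 mm above the worktop. Origin: centre of its underside; z up. Fixed bail handle in its x-z plane (legs at x +-56 mm).
- basket_grip (a point): middle of the blue sleeve on the basket's bail, 115 mm above the basket's underside; round, 14 mm diameter, 64 mm long, parallel to the basket's x axis.
- balance: fixed white bench balance, 235 by 176 mm, to the right of the stand, display towards its -x (the robot). Origin: on the worktop below the middle of the weighing plate.
- weigh_plate (a point): middle of the top face of the balance's square steel weighing plate, 160 by 160 mm, 70 mm above the worktop.
- jar_lid: bystander: round steel lid of the jar with a knob, 72 mm diameter, 22 mm tall, lying on the worktop. Origin: centre of its underside.
- timer_1: bystander: white bench timer, 66 x 66 x 20 mm. Origin: centre of its underside.
- marker_1: bystander: marker pen with red cap, 133 mm long, 14 mm thick, lying. Origin: centre of its underside.
- tape_1: bystander: roll of green tape, 83 mm diameter, 18 mm tall, lying flat. Origin: centre of its underside.
There are look-alikes about, which are no part of the job. What is shaped like the jar but purple is not meant.

How it is judged:
On the way, in this order (a step that is already met when the one before it is completed fails the run):
1. the jar is lifted clear of the worktop, level, with all five balls inside (height (world z) of jar above 0.05 m and angle between jar's own z axis and vertical below 0.3 rad and horizontal distance between each of ball_0, ball_1, ball_2, ball_3, ball_4 and jar below 0.03 m and z of each of ball_0, ball_1, ball_2, ball_3, ball_4 in the frame of jar below 0.09 m), for 0.2 s.
2. the jar stands in the cup, let go, with all five balls inside (distance between jar and cup_floor below 0.012 m and angle between the z axis of jar and the z axis of cup_floor, either way round below 0.12 rad and value of joint cradle below 0.12 rad and contact force between the fingers and jar below 0.1 N and horizontal distance between each of ball_0, ball_1, ball_2, ball_3, ball_4 and jar below 0.03 m and z of each of ball_0, ball_1, ball_2, ball_3, ball_4 in the frame of jar below 0.09 m), for 0.2 s.
3. the cradle is tipped right over with the jar in its cup (distance between jar and cup_floor below 0.012 m and angle between the z axis of jar and the z axis of cup_floor, either way round below 0.12 rad and value of joint cradle above 1.8 rad), for 0.1 s.
4. the cradle is back upright with the empty jar in its cup, and all five balls are in the basket (distance between jar and cup_floor below 0.012 m and angle between the z axis of jar and the z axis of cup_floor, either way round below 0.12 rad and value of joint cradle below 0.12 rad and x of ball_0 in the frame of basket between -0.055 and 0.055 m and y of ball_0 in the frame of basket between -0.06 and 0.06 m and z of ball_0 in the frame of basket between 0.002 and 0.05 m and x of ball_1 in the frame of basket between -0.055 and 0.055 m and y of ball_1 in the frame of basket between -0.06 and 0.06 m and z of ball_1 in the frame of basket between 0.002 and 0.05 m and x of ball_2 in the frame of basket between -0.055 and 0.055 m and y of ball_2 in the frame of basket between -0.06 and 0.06 m and z of ball_2 in the frame of basket between 0.002 and 0.05 m and x of ball_3 in the frame of basket between -0.055 and 0.055 m and y of ball_3 in the frame of basket between -0.06 and 0.06 m and z of ball_3 in the frame of basket between 0.002 and 0.05 m and x of ball_4 in the frame of basket between -0.055 and 0.055 m and y of ball_4 in the frame of basket between -0.06 and 0.06 m and z of ball_4 in the frame of basket between 0.002 and 0.05 m), for 0.2 s.
5. the basket is lifted clear of the stand, level, with all five balls inside (height (world z) of basket above 0.04 m and angle between basket's own z axis and vertical below 0.3 rad and x of ball_0 in the frame of basket between -0.055 and 0.055 m and y of ball_0 in the frame of basket between -0.06 and 0.06 m and z of ball_0 in the frame of basket between 0.002 and 0.05 m and x of ball_1 in the frame of basket between -0.055 and 0.055 m and y of ball_1 in the frame of basket between -0.06 and 0.06 m and z of ball_1 in the frame of basket between 0.002 and 0.05 m and x of ball_2 in the frame of basket between -0.055 and 0.055 m and y of ball_2 in the frame of basket between -0.06 and 0.06 m and z of ball_2 in the frame of basket between 0.002 and 0.05 m and x of ball_3 in the frame of basket between -0.055 and 0.055 m and y of ball_3 in the frame of basket between -0.06 and 0.06 m and z of ball_3 in the frame of basket between 0.002 and 0.05 m and x of ball_4 in the frame of basket between -0.055 and 0.055 m and y of ball_4 in the frame of basket between -0.06 and 0.06 m and z of ball_4 in the frame of basket between 0.002 and 0.05 m), for 0.2 s.
At the end, for the whole second after the job is handed in: The basket stands flat and at rest on the weighing plate, its middle within 30 mm of the plate's middle, with all five balls at rest inside it; the empty jar stands in the cup (within 12 mm of its seat) and the cradle is upright (within 0.12 rad) (all of step 4 and horizontal distance between basket and weigh_plate below 0.03 m and z of basket in the frame of weigh_plate between -0.004 and 0.006 m and angle between basket's own z axis and vertical below 0.06 rad and linear speed of basket below 0.02 m/s and linear speed of each of ball_0, ball_1, ball_2, ball_3, ball_4 below 0.05 m/s); the robot touches nothing.
It fails at once if a ball falls onto the worktop (height (world z) of any of ball_0, ball_1, ball_2, ball_3, ball_4 below 0.0145 m).
It fails at once if the jar is tipped more than 0.5 rad outside the cup (angle between jar's own z axis and vertical above 0.5 rad and distance between jar and cup_floor above 0.03 m).
It fails at once if the basket is tipped more than 0.5 rad (angle between basket's own z axis and vertical above 0.5 rad).
It fails at once if a bystander (lid, timer, marker, tape roll) is moved more than 30 mm (distance of any of jar_lid, timer_1, marker_1, tape_1 from where it was at the start of the episode above 0.03 m).
It also fails if it takes over 72 s, if anything falls off the work surface, if the arm or the gripper's body presses on something with over 40 N, if the wrist force passes 120 N, or if a joint passes its speed limit or range.

ROBOT

A 6-joint arm with a two-finger parallel gripper is mounted at the origin on a cart in front of the work surface, level with it; the furniture and walls round the work are solid. World frame = base frame: x ahead of the robot, y to its left, z up, the work surface at z = 0. Lengths are in m, angles in rad, forces in N, time in s.
With the tool pointing down it reaches from about 0.3 to 0.775 m from the base axis. Payload 14.6 kg.
Tool frame: the origin (TCP) lies at the very end of the fingers, on their centre line; the grasp point (between the pads) lies 19 mm behind it; z points along the fingers, y is the direction in which the jaws open and shut (so a half turn about z gives the same grasp; the last joint's range is limited). The gripper opens to 94 mm and grips with 3 to 60 N. Pads are 16 mm wide; open, the fingers measure 119 mm over their backs; the gripper's body (75 mm by 177 mm) begins 78 mm behind the grasp point.
Start: joints at [1.175, 0.3, 1.521, -0, 1.321, -0.067], TCP at [0.178, 0.521, 0.205] pointing down, gripper open.
Joint ranges: [-3.03, 3.03], [-0.79, 2.21], [0.23, 2.52], [-1.04, 4.18], [0, 3.07], [-2.55, 2.55]. Speed limits (rad/s): [2.22, 2.22, 2.57, 3.14, 3.14, 3.14].

INTERFACE

Orientations are given as [roll, pitch, yaw] about the fixed x, y, z axes, in that order (R = Rz(yaw) Ry(pitch) Rx(roll)).
In Python, from station import ctrl, vision, ticket gives the robot as it stands.
- The arm moves only by the tool step_arm, never from a script. Its argument "steps" is a list of rows, each an object of numbers: "x", "y", "z": the shift along the tool's x, y, z in m; "ax", "ay", "az": the turn, a rotation vector about the tool's x, y, z in degrees; "claw": the finger opening in m, from 0 to 0.094. A call has 1 to 5 rows; each row shifts and turns the pose as measured when the row begins, along the tool's axes as they then stand; what a row does not reach is not made up. A row lasts 1/12 s, in which the tool goes at most 41.7 mm and 7.16 degrees, less where a joint would pass 70% of its speed; a pose out of reach is approached as far as the arm can. A call with a gripper value outside its range is refused whole. The fingers move at their own pace and stop on an object; "grip_force" is the grip in N (left out, the last holds). Time passes only in rows, so rows that do not move let the fingers close. It gives the time, the measured TCP pose, the force and the opening at its end, in the units of the state.
- ctrl.get_obs(): the state, without advancing time (a new reading comes with each control period).
- vision.camera(name): name is "side" or "top"; returns (picture, depth): 480x640x3 uint8, red, green, blue; 480x640 float32, m along the optical axis (not along the pixel's ray), 0 where there is no reading.
- vision.camera_params(name): a dict with "fov_y" (degrees; the focal length in pixels is half the picture's height over the tangent of half this angle, whatever the lens; pixels are square), "cx", "cy" (the principal point, pixels), "k1" (the pictures are not rectified: a ray, as slopes to the right and down, at radius r is drawn at 1 + k1 r^2 times it, then the intrinsics apply), "origin" and "attitude" of the camera in the world. Camera axes: x right, y up, looking along -z (the intrinsics and any distortion apply to the point x, -y, -z); pixel columns grow to the right and rows downward; lengths in m; the calibration is good to about 2 mm. A picture is of the moment at which its call begins. camera_params takes no time and is no camera call.
- ticket.hand_in(): hands the job in, once; it reports no verdict.
The state is a dict: "time_s": time; "qpos": joint angles; "joint_vel": joint speeds; "tau": joint torques, N m; "ee_pos": TCP position; "eef_rot": TCP orientation; "force": force on the tool from outside, world axes, zero at the start; "moment": the same for the moment, N m; "grip_width": finger opening in m.
Only numpy, scipy, OpenCV 4.12 (cv2) and the standard library are available. Lean on these libraries where they do the work, as an engineer would, in place of code of your own. Each camera call takes 0.05 s, during which the arm holds its last target.

## Working session

There is one attempt and no reset: what is moved stays moved. The work goes in short steps, Python scripts to look and compute and a tool call to move; the robot and the scene stay as the last step left them, time stands still between calls to the robot, and variables do not carry over. Pictures are saved under pics/ and viewed, and the job is handed in when it is done.

Besides the shell and the picture viewer there is one more tool, called as name(argument=value, ...), one argument or row to a line, values as JSON. step_arm: Moves the arm, as the interface text tells. Its arguments: {"type":"object","properties":{"steps":{"type":"array"},"grip_force":{"type":"number"}},"required":["steps"]}

```bash
ls; mkdir -p pics
cat > h.py <<'E'
import numpy as np, cv2
from station import ctrl, vision, ticket
from scipy.spatial.transform import Rotation as R
def save(n,im,s=1):
    cv2.imwrite('pics/'+n,im[:,:,::-1])
E
python3 - <<'E'
from h import *
o=ctrl.get_obs(); print(o)
for c in('side','top'):
    im,d=vision.camera(c); save(c+'0.png',im); np.savez(c+'0.npz',im=im,d=d); print(c,vision.camera_params(c),d.min(),d.max())
E
```

```text
pics
{'time_s': 0.0, 'qpos': array([ 1.17540576e+00,  3.00488510e-01,  1.52165300e+00,  1.45188183e-05,
        1.32068897e+00, -6.65987117e-02]), 'joint_vel': array([ 0.00080053,  0.0003864 ,  0.00035826, -0.00033141, -0.00160489,
        0.00028885]), 'tau': array([ 7.72248750e-04, -5.31806266e+01, -3.52737415e+01,  7.07995822e-02,
        2.43999698e-02, -4.64312109e-05]), 'ee_pos': array([0.17748128, 0.52027008, 0.20484636]), 'eef_rot': array([-3.14035850e+00, -9.64086787e-05,  2.81279713e+00]), 'force': array([-0.3928433 ,  0.2889784 , -0.19231601]), 'moment': array([0.02805734, 0.03459665, 0.07076387]), 'grip_width': 0.094077321561234}
side {'fov_y': 47.855653433231645, 'cx': 333.7912688542565, 'cy': 244.16468729027605, 'k1': -0.029752334521666663, 'origin': array([-0.03530748, -0.84895863,  0.65326388]), 'attitude': array([ 1.09957505, -0.01390955, -0.5918285 ])} 0.0 3.999148
top {'fov_y': 47.211904575313866, 'cx': 319.69409965047464, 'cy': 244.20059150084867, 'k1': 0.04955097920559117, 'origin': array([ 0.25598242, -0.01997004,  1.49200755]), 'attitude': array([ 0.19245673, -0.00688344, -1.54175201])} 0.0 2.2775645
```

View pics/side0.png

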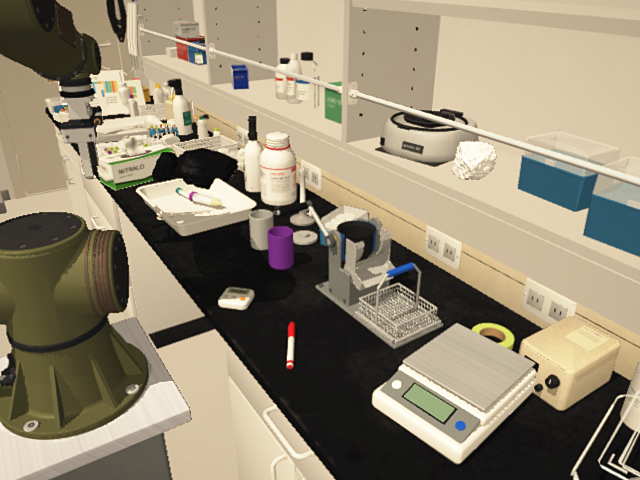

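View pics/top0.png

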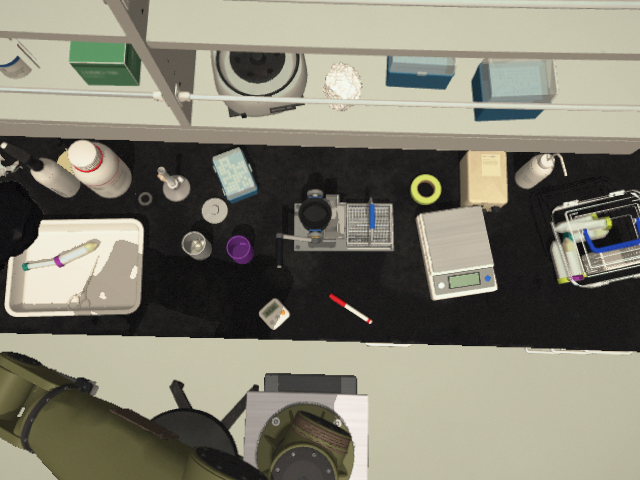

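Candidates for the jar, in the top view: a grey steel cup at (196,245) and a purple one at (240,249). Steel is the one meant. I'll confirm that in a crop and measure the stand and the other parts.

```bash
cat >> h.py <<'E'
def cam(c):
    p=vision.camera_params(c); f=240/np.tan(np.radians(p['fov_y'])/2)
    return p,f,R.from_euler('xyz',p['attitude']).as_matrix(),np.array(p['origin'])
def slopes(c,u,v):
    p,f,A,o=cam(c)
    K=np.array([[f,0,p['cx']],[0,f,p['cy']],[0,0,1.]])
    u=np.atleast_1d(u).astype(float);v=np.atleast_1d(v).astype(float)
    q=cv2.undistortPoints(np.stack([u,v],-1)[:,None],K,np.array([p['k1'],0,0,0,0.]))[:,0]
    return q,A,o
def rays(c,u,v):
    q,A,o=slopes(c,u,v)
    return np.c_[q[:,0],-q[:,1],-np.ones(len(q))]@A.T,o
def plane(c,u,v,z):
    r,o=rays(c,u,v); return o+r*((z-o[2])/r[:,2])[:,None]
def pts(c,u,v,d):
    r,o=rays(c,u,v); return o+r*np.asarray(d)[:,None]
def cloud(c,d):
    v,u=np.mgrid[0:480,0:640]; P=pts(c,u.ravel(),v.ravel(),d.ravel()).reshape(480,640,3); P[d==0]=np.nan; return P
def proj(c,X):
    p,f,A,o=cam(c); q=(np.atleast_2d(X)-o)@A; q=np.c_[q[:,0],-q[:,1]]/-q[:,2:3]
    r2=(q**2).sum(1,keepdims=True); return q*(1+p['k1']*r2)*f+[p['cx'],p['cy']]
E
python3 - <<'E'
from h import *
t=np.load('top0.npz'); im,d=t['im'],t['d']; P=cloud('top',d)
a=cv2.resize(im[190:300,170:420],(800,352),interpolation=cv2.INTER_CUBIC)
save('crop_top.png',a)
s=np.load('side0.npz'); save('crop_side.png',cv2.resize(s['im'][180:360,230:450],(733,600),interpolation=cv2.INTER_CUBIC))
for n,u,v in [('jar rimish',196,233),('jar in',196,245),('table',300,300),('lid',215,210),('plate',455,240),('basket',370,240),('timer',274,313)]: print(n,P[v,u])
for n,u,v in [('plate',480,365),('table',320,330)]: print(n,cloud('side',s['d'])[v,u])
E
```

```text
jar rimish [0.54937928 0.30086276 0.08939203]
jar in [0.52581664 0.30854375 0.04552956]
table [0.39109666 0.02708921 0.00089507]
lid [0.62895831 0.26837447 0.0249076 ]
plate [ 0.55496136 -0.37773173  0.07206405]
basket [ 0.54143283 -0.15096831  0.10485128]
timer [0.352922   0.09445226 0.01893124]
plate [ 0.56846638 -0.40166211  0.07017336]
table [ 4.49621357e-01 -9.37141695e-02  4.37550930e-04]
```

View pics/crop_top.png

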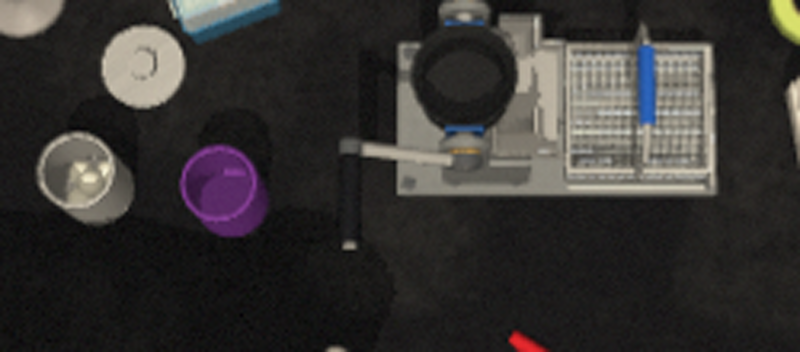

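View pics/crop_side.png

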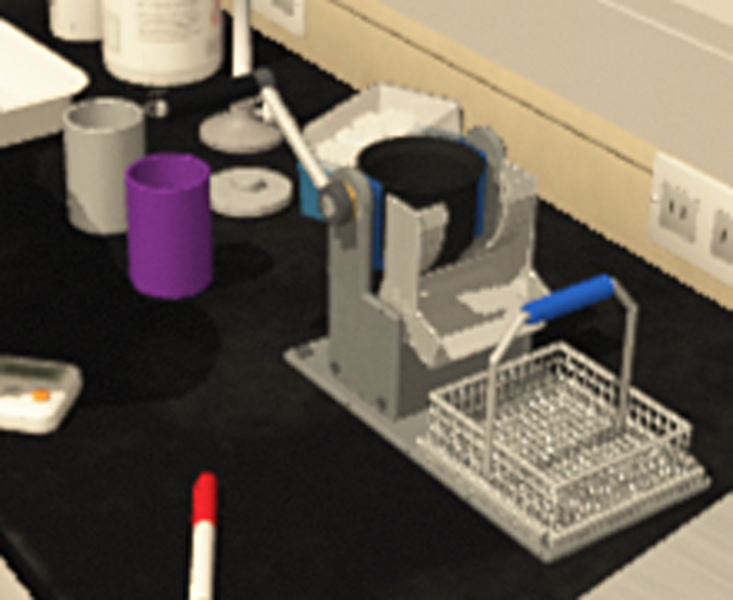

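The crop shows the steel jar, top view (194,243), with white balls inside. The purple one next to it is empty and not meant. The cup opening is at (316,212), the blue sleeve at (372,216), and the lever handle runs along about (279,235)-(279,266). Next I'll measure these.

```bash
cat > m.py <<'E'
from h import *
t=np.load('top0.npz'); im,d=t['im'],t['d']; P=cloud('top',d)
s=np.load('side0.npz'); ims,S=s['im'],cloud('side',s['d'])
def near(P,c,r,z0,z1): return (np.hypot(P[...,0]-c[0],P[...,1]-c[1])<r)&(P[...,2]>z0)&(P[...,2]<z1)
def circ(Q):
    A=np.c_[2*Q[:,:2],np.ones(len(Q))]; x=np.linalg.lstsq(A,(Q[:,:2]**2).sum(1),rcond=None)[0]; return x[:2],np.sqrt(x[2]+x[0]**2+x[1]**2)
# jar rim: hull of top pixels brighter rim, ellipse -> plane
for nm,PP in (('top',P),('side',S)):
    for n,c,r,z0,z1 in [('jar',(0.53,0.305),.06,.083,.096),('cup',(0.59,0.03),.06,.152,.162)]:
        m=near(PP,c,r,z0,z1); Q=PP[m]
        for k in range(6):
            cc,rr=circ(Q); e=abs(np.hypot(*(Q[:,:2]-cc).T)-rr); Q2=Q[e<max(2*np.median(e),.002)]
            if len(Q2)==len(Q) or len(Q2)<8:break
            Q=Q2
        print(nm,n,m.sum(),len(Q),cc,rr,np.median(Q[:,2]), np.median(PP[m],0))
for nm,I,PP in (('top',im,P),('side',ims,S)):
    h=cv2.cvtColor(I,cv2.COLOR_RGB2HSV)
    m=cv2.inRange(h,(105,150,60),(125,255,255))>0
    m&=near(PP,(.57,-.13),.08,.08,.14)
    v,u=np.nonzero(m); Q=PP[m]; q=cv2.minAreaRect(np.c_[u,v].astype(np.float32))
    print(nm,'sleeve',m.sum(),q,np.nanmedian(Q,0), plane(nm,[q[0][0]],[q[0][1]],.123+0.005))
    w=Q[:,:2]-Q[:,:2].mean(0); V=np.linalg.svd(w)[2][0]; print(' dir',np.degrees(np.arctan2(V[1],V[0])), 'ext',np.ptp(w@V))
    # plate
    m=near(PP,(.555,-.38),.14,.066,.076)
    v,u=np.nonzero(m); k=cv2.morphologyEx(m.astype(np.uint8),cv2.MORPH_OPEN,np.ones((5,5)))
    v,u=np.nonzero(k); Q=PP[k>0]; q=cv2.minAreaRect((Q[:,:2]*1000).astype(np.float32)); print(nm,'plate',q,np.median(Q[:,2]))
    # base plate
    m=near(PP,(.58,-.05),.22,.005,.0115)
    m=cv2.morphologyEx(m.astype(np.uint8),cv2.MORPH_OPEN,np.ones((2,2)))>0
    Q=PP[m]; print(nm,'base',m.sum(),cv2.minAreaRect((Q[:,:2]*1000).astype(np.float32)))
    # lever
    m=near(PP,(.53,.1),.08,.15,.23); Q=PP[m]; print(nm,'lever',m.sum(),Q.min(0),Q.max(0))
E
python3 m.py
```

```text
top jar 118 94 [0.52183293 0.304348  ] 0.029291345226244474 0.08975785719298812 [0.52017853 0.30334494 0.08963656]
top cup 178 120 [ 0.59379947 -0.00693248] 0.040081680128756625 0.15759665662307887 [0.5904002  0.00973438 0.15684974]
side jar 142 89 [0.52272387 0.30452374] 0.029369110540839193 0.08715585025531036 [0.52414405 0.30036861 0.08704963]
side cup 142 80 [ 0.59395518 -0.0085463 ] 0.04068408492386095 0.15528774180881624 [0.60687801 0.01822713 0.15507522]
top sleeve 104 ((371.7624816894531, 216.01132202148438), (22.165359497070312, 4.566254615783691), 87.27368927001953) [ 0.59685523 -0.15258906  0.13063377] [[ 0.59937961 -0.15254739  0.128     ]]
 dir -177.5625975789575 ext 0.05826715311698953
top plate ((559.6732788085938, -383.6231384277344), (159.42173767089844, 159.77691650390625), 10.463189125061035) 0.07141959070160708
top base 590 ((569.5199584960938, -91.50115966796875), (347.3444519042969, 203.2910919189453), 37.28345489501953)
top lever 307 [0.45377024 0.0220834  0.16692244] [0.53214137 0.08403943 0.21309319]
side sleeve 174 ((400.4510498046875, 269.6726989746094), (6.892397880554199, 26.779836654663086), 68.96248626708984) [ 0.59840995 -0.15671102  0.12673244] [[ 0.59508875 -0.1591732   0.128     ]]
 dir -178.77872364204782 ext 0.06437757397649177
side plate ((563.5322265625, -384.52081298828125), (168.9844970703125, 164.3023681640625), 10.04949951171875) 0.070221809635033
side base 2095 ((500.9833984375, -128.6264190673828), (230.27406311035156, 292.3586120605469), 22.132797241210938)
side lever 357 [0.45411043 0.02020608 0.15991379] [0.53203513 0.08224458 0.20744279]
```

Run:
```python
from m import *
print('---')
# purple
for nm,I,PP in (('top',im,P),('side',ims,S)):
    h=cv2.cvtColor(I,cv2.COLOR_RGB2HSV); m=(cv2.inRange(h,(135,80,40),(160,255,255))>0)&near(PP,(.51,.22),.1,.083,.097)
    print('purple',circ(PP[m]),PP[m].min(0),PP[m].max(0))
# base edge yaw
a=plane('top',[294.5,394.5],[249.5,249.5],.008); print(a, np.degrees(np.arctan2(*(a[0]-a[1])[:2])))
h=cv2.cvtColor(im,cv2.COLOR_RGB2GRAY); print(h[240:254,[300,330,385,390]].T)
# height map in stand frame from both clouds
c=np.array([.594,-.0077]); Q=np.r_[P.reshape(-1,3),S.reshape(-1,3)]; Q=Q[np.isfinite(Q[:,0])]; q=Q[:,:2]-c
g=np.zeros((18,22))
for x,y,z in np.c_[q,Q[:,2]]:
    i=int((x+.09)//.01); j=int((.11-y)//.01)
    if 0<=i<18 and 0<=j<22: g[i,j]=max(g[i,j],z*1000)
print('cols y from +.105 down; rows x'); 
print('     ',*['%4d'%(105-10*j) for j in range(22)])
for i in range(18)[::-1]: print('%4d '%(-85+10*i),*['%4d'%v for v in g[i]])
```

```text
top jar 118 94 [0.52183293 0.304348  ] 0.029291345226244474 0.08975785719298812 [0.52017853 0.30334494 0.08963656]
top cup 178 120 [ 0.59379947 -0.00693248] 0.040081680128756625 0.15759665662307887 [0.5904002  0.00973438 0.15684974]
side jar 142 89 [0.52272387 0.30452374] 0.029369110540839193 0.08715585025531036 [0.52414405 0.30036861 0.08704963]
side cup 142 80 [ 0.59395518 -0.0085463 ] 0.04068408492386095 0.15528774180881624 [0.60687801 0.01822713 0.15507522]
top sleeve 104 ((371.7624816894531, 216.01132202148438), (22.165359497070312, 4.566254615783691), 87.27368927001953) [ 0.59685523 -0.15258906  0.13063377] [[ 0.59937961 -0.15254739  0.128     ]]
 dir -177.5625975789575 ext 0.05826715311698953
top plate ((559.6732788085938, -383.6231384277344), (159.42173767089844, 159.77691650390625), 10.463189125061035) 0.07141959070160708
top base 590 ((569.5199584960938, -91.50115966796875), (347.3444519042969, 203.2910919189453), 37.28345489501953)
top lever 307 [0.45377024 0.0220834  0.16692244] [0.53214137 0.08403943 0.21309319]
side sleeve 174 ((400.4510498046875, 269.6726989746094), (6
[... 2677 characters left out ...]
  14
 -35     2    2    4    4    3    9    7    0  160  161  157  159  161  160  111  125  162  153   60   50   46   16
 -45     2    1    3    7    4   15   15   12   15  163  161  164  162  156  163  158  159  156   89   84   44   45
 -55     9    0    9    8    5   17   13   17  116  166  169  170  166  153   91   91   90   15   13   49   49   55
 -65     4  210  209  206  195  191  183  183  175  167  163  164  158   15   11   13   12   10   16   14   21   16
 -75     5  210  212  212  195  189  182  171  171  160  168  157  150    7    6    4    9    7    8   11    8    6
 -85     2  205  211  206    8    7    5    8    7    7    7    6    5    5    9    5    4    8    8    5    5    5
```

Run:
```python
from h import *
s=np.load('side0.npz'); save('crop_side2.png',cv2.resize(s['im'][200:310,305:425],(655,600),interpolation=cv2.INTER_CUBIC))
t=np.load('top0.npz'); save('crop_top2.png',cv2.resize(t['im'][180:260,265:400],(800,474),interpolation=cv2.INTER_CUBIC))
```

```text
(no output)
```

View pics/crop_side2.png

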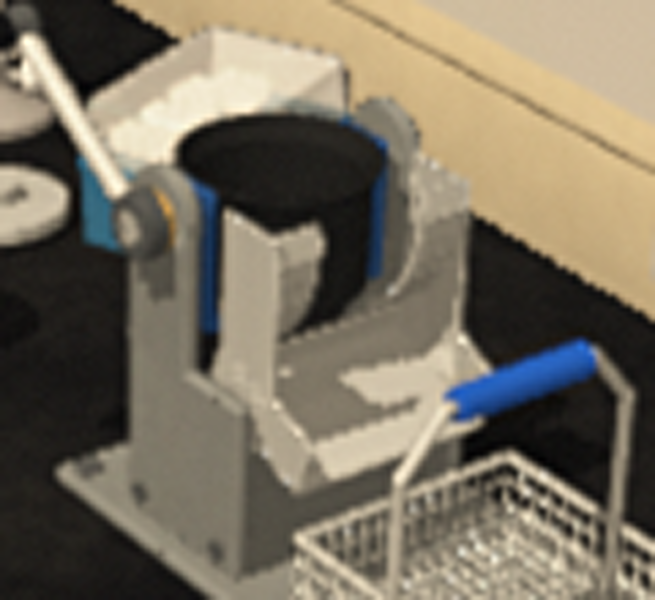

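View pics/crop_top2.png

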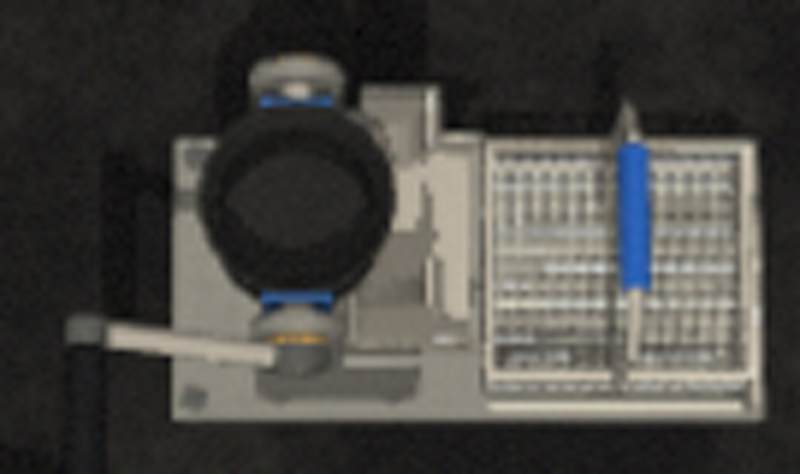

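Positions (world):

| Item | Measured | Check |
|---|---|---|
| Jar | (0.522, 0.3045) | both views agree |
| Cup | (0.594, -0.008) | both views agree |
| Stand yaw | about +1.7° | |
| Lever grip | (0.4855, 0.075, 0.197) | matches the lever's cloud |
| Basket sleeve | (0.598, -0.154) | 146 mm from the cup, as given |
| Plate centre | (0.561, -0.384, 0.070) | size 160 mm |

The purple jar ends at y = 0.221, which leaves room for the fingers.

```bash
cat >> h.py <<'E'
def go(x,y,z,yaw=np.pi+.0304,n=None):
    o=ctrl.get_obs(); Rt=R.from_euler('xyz',o['eef_rot']); Rg=R.from_euler('xyz',[np.pi,0,yaw])
    d=Rt.inv().apply(np.array([x,y,z])-o['ee_pos']); w=np.degrees((Rt.inv()*Rg).as_rotvec())
    print('t %.2f'%o['time_s'],'pos',o['ee_pos'].round(4),'d_tool mm',(d*1000).round(1),'rot deg',w.round(2),'F',o['force'].round(1),'w',round(o['grip_width'],4))
    if n: print(' per row',(d*1000/n).round(1),(w/n).round(2))
E
python3 -c "
from h import *
go(.522,.3045,.17)"
```

```text
t 0.10 pos [0.1775 0.5203 0.205 ] d_tool mm [-395.7  -93.    35. ] rot deg [-6.000e-02 -1.000e-02 -2.058e+01] F [-0.5  0.2 -0.1] w 0.0938
```

step_arm(
  steps=[
    {"az":-6.8},
    {"az":-6.8},
    {"az":-6.8},
  ],
)

```text
validation failed for argument at $.st...
```

```bash
python3 -c "
from h import *
go(.522,.3045,.16,n=15)"
```

```text
t 0.10 pos [0.1775 0.5203 0.205 ] d_tool mm [-395.7  -93.    45. ] rot deg [-6.000e-02 -1.000e-02 -2.058e+01] F [-0.5  0.2 -0.1] w 0.0938
 per row [-26.4  -6.2   3. ] [-0.   -0.   -1.37]
```

Rows probably need every key.

step_arm(
  steps=[
    {"x":0,"y":0,"z":0,"ax":0,"ay":0,"az":-6.8,"claw":0.09},
    {"x":0,"y":0,"z":0,"ax":0,"ay":0,"az":-6.8,"claw":0.09},
    {"x":0,"y":0,"z":0,"ax":0,"ay":0,"az":-6.8,"claw":0.09},
  ],
)

```text
time_s: 0.35
ee_pos: [0.1773, 0.5199, 0.2039]
eef_rot: [-3.139, -0.001, -3.106]
force: [-0.5, 0.2, -0.5]
grip_width: 0.0896
```

```bash
python3 -c "
from h import *
go(.522,.3045,.16,n=15)"
```

```text
t 0.35 pos [0.1773 0.5199 0.2039] d_tool mm [-336.8 -227.4   44.1] rot deg [-0.16 -0.08  0.3 ] F [-0.5  0.2 -0.5] w 0.0896
 per row [-22.5 -15.2   2.9] [-0.01 -0.01  0.02]
```

step_arm(
  steps=[
    {"x":-0.022,"y":-0.015,"z":0,"ax":0,"ay":0,"az":0,"claw":0.09},
    {"x":-0.022,"y":-0.015,"z":0,"ax":0,"ay":0,"az":0,"claw":0.09},
    {"x":-0.022,"y":-0.015,"z":0,"ax":0,"ay":0,"az":0,"claw":0.09},
    {"x":-0.022,"y":-0.015,"z":0,"ax":0,"ay":0,"az":0,"claw":0.09},
    {"x":-0.022,"y":-0.015,"z":0,"ax":0,"ay":0,"az":0,"claw":0.09},
  ],
)

```text
time_s: 0.77
ee_pos: [0.2904, 0.4486, 0.2021]
eef_rot: [-3.136, -0.004, -3.089]
force: [0.2, 0.9, 0.4]
grip_width: 0.0899
```

step_arm(
  steps=[
    {"x":-0.023,"y":-0.015,"z":0,"ax":0,"ay":0,"az":0,"claw":0.09},
    {"x":-0.023,"y":-0.015,"z":0,"ax":0,"ay":0,"az":0,"claw":0.09},
    {"x":-0.023,"y":-0.015,"z":0,"ax":0,"ay":0,"az":0,"claw":0.09},
    {"x":-0.023,"y":-0.015,"z":0,"ax":0,"ay":0,"az":0,"claw":0.09},
    {"x":-0.023,"y":-0.015,"z":0,"ax":0,"ay":0,"az":0,"claw":0.09},
  ],
)

```text
time_s: 1.18
ee_pos: [0.4138, 0.375, 0.2007]
eef_rot: [-3.134, -0.006, -3.088]
force: [-0.1, 0.6, 0.6]
grip_width: 0.0901
```

```bash
python3 -c "
from h import *
go(.522,.3045,.16,n=5)"
```

```text
t 1.18 pos [0.4138 0.375  0.2007] d_tool mm [-104.5  -75.8   40.6] rot deg [-0.42 -0.34  1.31] F [-0.1  0.6  0.6] w 0.0901
 per row [-20.9 -15.2   8.1] [-0.08 -0.07  0.26]
```

step_arm(
  steps=[
    {"x":-0.021,"y":-0.015,"z":0.008,"ax":-0.1,"ay":-0.1,"az":0.3,"claw":0.09},
    {"x":-0.021,"y":-0.015,"z":0.008,"ax":-0.1,"ay":-0.1,"az":0.3,"claw":0.09},
    {"x":-0.021,"y":-0.015,"z":0.008,"ax":-0.1,"ay":-0.1,"az":0.3,"claw":0.09},
    {"x":-0.021,"y":-0.015,"z":0.008,"ax":-0.1,"ay":-0.1,"az":0.3,"claw":0.09},
    {"x":-0.021,"y":-0.015,"z":0.008,"ax":-0.1,"ay":-0.1,"az":0.3,"claw":0.09},
  ],
)

```text
time_s: 1.6
ee_pos: [0.5275, 0.2999, 0.1594]
eef_rot: [3.139, 0.003, -3.116]
force: [-0.3, 0.3, 0.1]
grip_width: 0.0897
```

```bash
python3 -c "
from h import *
go(.522,.3045,.12,n=2)"
```

```text
t 1.60 pos [0.5275 0.2999 0.1594] d_tool mm [ 5.5  4.7 39.4] rot deg [ 0.12  0.19 -0.27] F [-0.3  0.3  0.1] w 0.0897
 per row [ 2.7  2.3 19.7] [ 0.06  0.1  -0.13]
```

step_arm(
  steps=[
    {"x":0.004,"y":0.0035,"z":0.018,"ax":0,"ay":0.1,"az":-0.2,"claw":0.09},
    {"x":0.001,"y":0.001,"z":0.018,"ax":0,"ay":0.1,"az":-0.2,"claw":0.09},
    {"x":0,"y":0,"z":0,"ax":0,"ay":0,"az":0,"claw":0.09},
  ],
)

```text
time_s: 1.85
ee_pos: [0.5257, 0.2997, 0.1192]
eef_rot: [3.141, -0.003, -3.115]
force: [-0.1, -0.6, -0.5]
grip_width: 0.09
```

```bash
python3 -c "
from h import *
go(.522,.3045,.064,n=4)
im,d=vision.camera('top');save('p1.png',cv2.resize(im[190:300,130:300],(800,518)))"
```

```text
t 1.85 pos [0.5257 0.2997 0.1192] d_tool mm [ 3.4  4.9 55.2] rot deg [ 0.02 -0.16 -0.22] F [-0.1 -0.6 -0.5] w 0.09
 per row [ 0.9  1.2 13.8] [ 0.01 -0.04 -0.06]
```

View pics/p1.png

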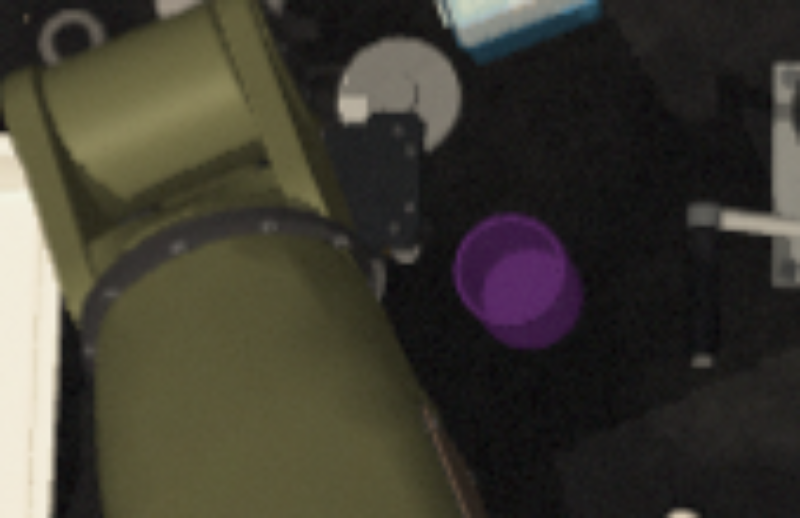

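The arm hides the jar, but the purple jar and lid are untouched. The small corrections were partly lost, so I'm repeating them.

step_arm(
  steps=[
    {"x":0.003,"y":0.005,"z":0,"ax":0,"ay":0,"az":0,"claw":0.09},
    {"x":0,"y":0,"z":0,"ax":0,"ay":0,"az":0,"claw":0.09},
  ],
)

```text
time_s: 2.07
ee_pos: [0.5229, 0.3058, 0.1225]
eef_rot: [3.14, -0.0, -3.115]
force: [0.4, 0.6, 0.8]
grip_width: 0.0902
```

```bash
python3 -c "
from h import *
go(.522,.3045,.064,n=4)
im,d=vision.camera('side');save('p2.png',cv2.resize(im[160:300,200:400],(800,560)))"
```

```text
t 2.07 pos [0.5229 0.3058 0.1225] d_tool mm [ 0.9 -1.3 58.5] rot deg [ 0.09 -0.02 -0.22] F [0.4 0.6 0.8] w 0.0902
 per row [ 0.2 -0.3 14.6] [ 0.02 -0.01 -0.06]
```

View pics/p2.png

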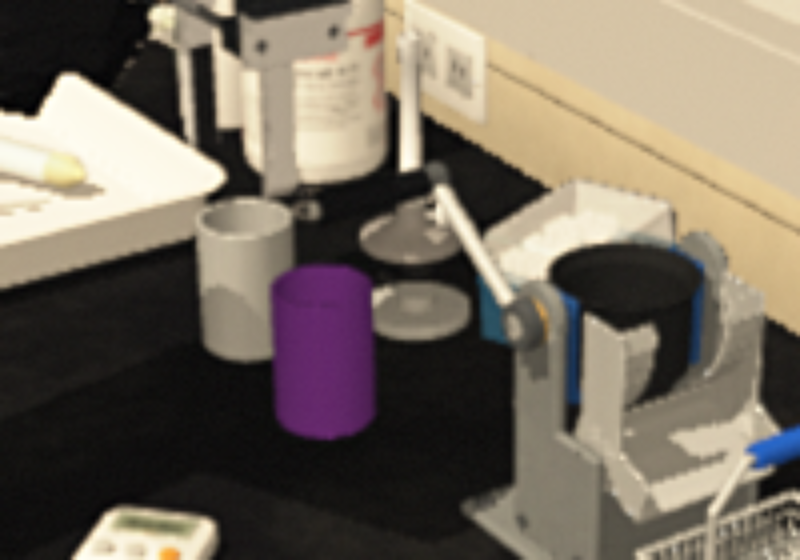

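The fingers straddle the steel jar, so I'm descending.

step_arm(
  steps=[
    {"x":0,"y":0,"z":0.018,"ax":0,"ay":0,"az":0,"claw":0.09},
    {"x":0,"y":-0.001,"z":0.018,"ax":0,"ay":0,"az":0,"claw":0.09},
    {"x":0,"y":0,"z":0.012,"ax":0,"ay":0,"az":0,"claw":0.09},
    {"x":0,"y":0,"z":0,"ax":0,"ay":0,"az":0,"claw":0.09},
  ],
)

```text
time_s: 2.45
ee_pos: [0.5245, 0.307, 0.0784]
eef_rot: [3.136, 0.008, -3.113]
force: [-0.9, -1.0, -0.6]
grip_width: 0.0899
```

```bash
python3 -c "
from h import *
go(.522,.3045,.064)"
```

```text
t 2.45 pos [0.5245 0.307  0.0784] d_tool mm [ 2.7 -2.5 14.3] rot deg [ 0.3   0.45 -0.08] F [-0.9 -1.  -0.6] w 0.0899
```

step_arm(
  steps=[
    {"x":0.003,"y":-0.002,"z":0.014,"ax":0.3,"ay":0.4,"az":0,"claw":0.09},
    {"x":0,"y":0,"z":0,"ax":0,"ay":0,"az":0,"claw":0.09},
  ],
)

```text
time_s: 2.62
ee_pos: [0.5218, 0.3054, 0.0646]
eef_rot: [3.141, 0.002, -3.112]
force: [-0.7, -0.7, -1.1]
grip_width: 0.0896
```

```bash
python3 -c "
from h import *
go(.522,.3045,.064)"
```

```text
t 2.62 pos [0.5218 0.3054 0.0646] d_tool mm [-0.2 -0.9  0.6] rot deg [ 0.01  0.09 -0.06] F [-0.7 -0.7 -1.1] w 0.0896
```

step_arm(
  steps=[
    {"x":0,"y":-0.001,"z":0,"ax":0,"ay":0,"az":0,"claw":0.07},
    {"x":0,"y":0,"z":0,"ax":0,"ay":0,"az":0,"claw":0.064},
    {"x":0,"y":0,"z":0,"ax":0,"ay":0,"az":0,"claw":0.05},
    {"x":0,"y":0,"z":0,"ax":0,"ay":0,"az":0,"claw":0.05},
    {"x":0,"y":0,"z":0,"ax":0,"ay":0,"az":0,"claw":0.05},
  ],
  grip_force=30,
)

```text
time_s: 3.03
ee_pos: [0.5227, 0.305, 0.0669]
eef_rot: [3.14, 0.004, -3.112]
force: [1.1, 1.6, -6.0]
grip_width: 0.0603
```

step_arm(
  steps=[
    {"x":0,"y":0,"z":-0.01,"ax":0,"ay":0,"az":0,"claw":0.05},
    {"x":0,"y":0,"z":-0.02,"ax":0,"ay":0,"az":0,"claw":0.05},
    {"x":0,"y":0,"z":-0.02,"ax":0,"ay":0,"az":0,"claw":0.05},
    {"x":0,"y":0,"z":-0.02,"ax":0,"ay":0,"az":0,"claw":0.05},
  ],
)

```text
time_s: 3.37
ee_pos: [0.5193, 0.3032, 0.1346]
eef_rot: [-3.138, -0.007, -3.112]
force: [0.7, -0.3, -6.9]
grip_width: 0.0603
```

```bash
python3 -c "
from h import *
go(.5945,-.008,.225)
im,d=vision.camera('side');save('p3.png',cv2.resize(im[120:300,200:400],(667,600)));np.savez('s3.npz',im=im,d=d)"
```

```text
t 3.37 pos [0.5193 0.3032 0.1346] d_tool mm [ -65.4 -313.6  -89.6] rot deg [-0.22 -0.41 -0.06] F [ 0.7 -0.3 -6.9] w 0.0603
```

View pics/p3.png

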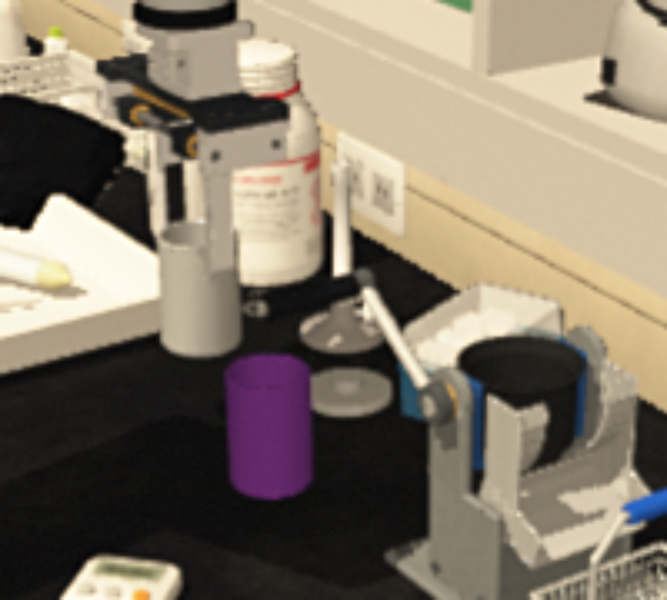

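The jar is held and level. Next I'm raising it and moving outwards so it passes behind the lever.

step_arm(
  steps=[
    {"x":-0.01,"y":-0.005,"z":-0.022,"ax":0,"ay":-0.2,"az":0,"claw":0.05},
    {"x":-0.015,"y":-0.015,"z":-0.022,"ax":0,"ay":-0.2,"az":0,"claw":0.05},
    {"x":-0.015,"y":-0.02,"z":-0.022,"ax":0,"ay":0,"az":0,"claw":0.05},
    {"x":-0.015,"y":-0.025,"z":-0.022,"ax":0,"ay":0,"az":0,"claw":0.05},
    {"x":-0.012,"y":-0.025,"z":-0.022,"ax":0,"ay":0,"az":0,"claw":0.05},
  ],
)

```text
time_s: 3.83
ee_pos: [0.5877, 0.2169, 0.2488]
eef_rot: [-3.138, -0.004, -3.105]
force: [1.0, -0.2, -5.8]
grip_width: 0.0603
```

```bash
python3 -c "
from h import *
go(.5945,-.008,.25,n=8)"
```

```text
t 3.83 pos [0.5877 0.2169 0.2488] d_tool mm [   1.6 -225.    -0.3] rot deg [-0.24 -0.25  0.38] F [ 1.  -0.2 -5.8] w 0.0603
 per row [  0.2 -28.1  -0. ] [-0.03 -0.03  0.05]
```

step_arm(
  steps=[
    {"x":0,"y":-0.025,"z":0,"ax":-0.1,"ay":-0.1,"az":0.1,"claw":0.05},
    {"x":0,"y":-0.025,"z":0,"ax":-0.1,"ay":-0.1,"az":0.1,"claw":0.05},
    {"x":0,"y":-0.025,"z":0,"ax":0,"ay":0,"az":0.1,"claw":0.05},
    {"x":0,"y":-0.025,"z":0,"ax":0,"ay":0,"az":0,"claw":0.05},
    {"x":0,"y":-0.025,"z":0,"ax":0,"ay":0,"az":0,"claw":0.05},
  ],
)

```text
time_s: 4.25
ee_pos: [0.594, 0.0856, 0.2519]
eef_rot: [3.141, 0.004, -3.11]
force: [0.1, 0.1, -6.1]
grip_width: 0.0603
```

```bash
python3 -c "
from h import *
go(.5945,-.008,.25,n=5)"
```

```text
t 4.25 pos [0.594  0.0856 0.2519] d_tool mm [  2.4 -93.6   1.9] rot deg [0.01 0.21 0.04] F [ 0.1  0.1 -6.1] w 0.0603
 per row [  0.5 -18.7   0.4] [0.   0.04 0.01]
```

step_arm(
  steps=[
    {"x":0.001,"y":-0.022,"z":0,"ax":0,"ay":0.1,"az":0,"claw":0.05},
    {"x":0.001,"y":-0.022,"z":0,"ax":0,"ay":0.1,"az":0,"claw":0.05},
    {"x":0,"y":-0.02,"z":0,"ax":0,"ay":0,"az":0,"claw":0.05},
    {"x":0,"y":-0.012,"z":0,"ax":0,"ay":0,"az":0,"claw":0.05},
    {"x":0,"y":-0.005,"z":0,"ax":0,"ay":0,"az":0,"claw":0.05},
  ],
)

```text
time_s: 4.67
ee_pos: [0.5926, -0.0034, 0.249]
eef_rot: [-3.141, -0.005, -3.114]
force: [-1.1, 0.6, -5.8]
grip_width: 0.0606
```

```bash
python3 -c "
from h import *
for c in('side','top'):
    im,d=vision.camera(c);save('p4%s.png'%c,cv2.resize(im[100:300,230:470],(720,600)));np.savez('%s4.npz'%c,im=im,d=d)
go(.5945,-.008,.25)
"
```

```text
t 4.77 pos [ 0.5927 -0.0023  0.2491] d_tool mm [-1.6 -5.7 -0.9] rot deg [-0.02 -0.3  -0.16] F [-0.2 -0.3 -5.5] w 0.0603
```

View pics/p4side.png

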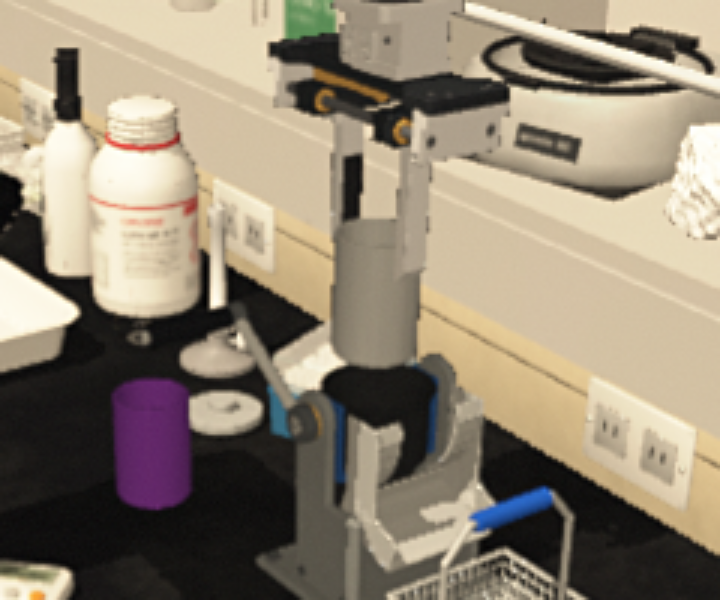

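View pics/p4top.png

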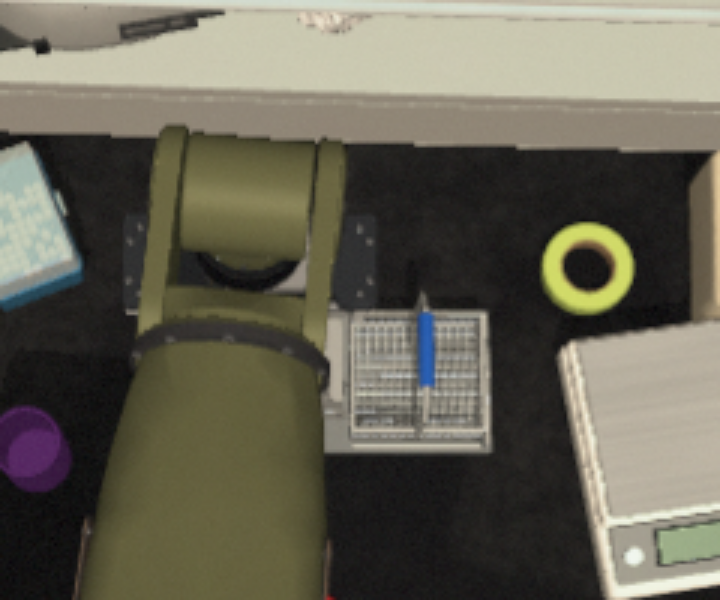

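The jar hangs upright over the cup. I'm checking its centre against the TCP from the side depth.

Run:
```python
from h import *
s=np.load('side4.npz'); S=cloud('side',s['d']); 
for z0,z1 in [(.19,.205),(.205,.22),(.22,.235)]:
    m=(np.hypot(S[...,0]-.593,S[...,1]+.002)<.045)&(S[...,2]>z0)&(S[...,2]<z1); Q=S[m]
    from scipy.optimize import least_squares
    f=lambda c:(np.hypot(Q[:,0]-c[0],Q[:,1]-c[1])-.031)
    print(m.sum(),least_squares(f,[.593,-.002],loss='soft_l1',f_scale=.001).x)
m=(np.hypot(S[...,0]-.593,S[...,1]+.002)<.045)&(S[...,2]>.165)&(S[...,2]<.25);print('lowest',np.percentile(S[m][:,2],[0,1,3]))
go(.5945,-.008,.25)
```

```text
188 [ 0.59338066 -0.00210611]
197 [ 0.59354946 -0.00251449]
205 [ 0.59340885 -0.00273349]
lowest [0.18154987 0.18377494 0.18547809]
t 4.77 pos [ 0.5927 -0.0023  0.2491] d_tool mm [-1.6 -5.7 -0.9] rot deg [-0.02 -0.3  -0.16] F [-0.2 -0.3 -5.5] w 0.0603
```

step_arm(
  steps=[
    {"x":-0.0005,"y":-0.0055,"z":0,"ax":0,"ay":-0.3,"az":-0.1,"claw":0.05},
    {"x":0,"y":0,"z":0.012,"ax":0,"ay":0,"az":0,"claw":0.05},
    {"x":0,"y":0,"z":0.012,"ax":0,"ay":0,"az":0,"claw":0.05},
    {"x":0,"y":0,"z":0,"ax":0,"ay":0,"az":0,"claw":0.05},
  ],
)

```text
time_s: 5.1
ee_pos: [0.5939, -0.0048, 0.2247]
eef_rot: [3.141, 0.002, -3.108]
force: [-0.6, -0.6, -6.0]
grip_width: 0.0605
```

```bash
python3 -c "
from h import *
go(.5932,-.0078,.173)"
```

```text
t 5.10 pos [ 0.5939 -0.0048  0.2247] d_tool mm [ 0.9 -3.  51.7] rot deg [0.02 0.14 0.18] F [-0.6 -0.6 -6. ] w 0.0605
```

step_arm(
  steps=[
    {"x":0.0005,"y":-0.004,"z":0,"ax":0,"ay":0.1,"az":0.1,"claw":0.05},
    {"x":0,"y":0,"z":0,"ax":0,"ay":0,"az":0,"claw":0.05},
    {"x":0,"y":0,"z":0.01,"ax":0,"ay":0,"az":0,"claw":0.05},
    {"x":0,"y":0,"z":0.01,"ax":0,"ay":0,"az":0,"claw":0.05},
  ],
)

```text
time_s: 5.43
ee_pos: [0.5947, -0.0075, 0.207]
eef_rot: [3.141, 0.005, -3.107]
force: [0.5, 0.3, -6.5]
grip_width: 0.0603
```

```bash
python3 -c "
from h import *
go(.5932,-.0078,.173)"
```

```text
t 5.43 pos [ 0.5947 -0.0075  0.207 ] d_tool mm [ 1.7 -0.3 34. ] rot deg [0.01 0.31 0.23] F [ 0.5  0.3 -6.5] w 0.0603
```

step_arm(
  steps=[
    {"x":0.0015,"y":0,"z":0.006,"ax":0,"ay":0.3,"az":0.2,"claw":0.05},
    {"x":0,"y":0,"z":0.008,"ax":0,"ay":0,"az":0,"claw":0.05},
    {"x":0,"y":0,"z":0.006,"ax":0,"ay":0,"az":0,"claw":0.05},
  ],
)

```text
time_s: 5.68
ee_pos: [0.5934, -0.0073, 0.1844]
eef_rot: [3.141, 0.001, -3.111]
force: [1.7, -0.3, -5.1]
grip_width: 0.0603
```

```bash
python3 -c "
from h import *
go(.5932,-.0078,.171)"
```

```text
t 5.68 pos [ 0.5934 -0.0073  0.1844] d_tool mm [ 0.3 -0.5 13.4] rot deg [0.01 0.04 0.01] F [ 1.7 -0.3 -5.1] w 0.0603
```

Entering cleanly with little force.

step_arm(
  steps=[
    {"x":0,"y":0,"z":0.006,"ax":0,"ay":0,"az":0,"claw":0.05},
    {"x":0,"y":0,"z":0.005,"ax":0,"ay":0,"az":0,"claw":0.05},
    {"x":0,"y":0,"z":0,"ax":0,"ay":0,"az":0,"claw":0.05},
  ],
)

```text
time_s: 5.93
ee_pos: [0.5935, -0.0069, 0.1715]
eef_rot: [3.141, 0.001, -3.111]
force: [0.9, 3.1, 1.4]
grip_width: 0.0602
```

```bash
python3 -c "
from h import *
go(.5932,-.0078,.171)"
```

```text
t 5.93 pos [ 0.5935 -0.0069  0.1715] d_tool mm [ 0.4 -0.8  0.5] rot deg [0.04 0.05 0.02] F [0.9 3.1 1.4] w 0.0602
```

The weight has come off at the expected height, which means the jar is seated. I'm releasing it and lifting.

step_arm(
  steps=[
    {"x":0,"y":0,"z":0,"ax":0,"ay":0,"az":0,"claw":0.066},
    {"x":0,"y":0,"z":0,"ax":0,"ay":0,"az":0,"claw":0.078},
    {"x":0,"y":0,"z":0,"ax":0,"ay":0,"az":0,"claw":0.078},
  ],
)

```text
time_s: 6.18
ee_pos: [0.5939, -0.0071, 0.1725]
eef_rot: [3.141, 0.002, -3.111]
force: [-0.3, -0.0, 1.2]
grip_width: 0.0759
```

step_arm(
  steps=[
    {"x":0,"y":0,"z":-0.015,"ax":0,"ay":0,"az":0,"claw":0.078},
    {"x":0,"y":0,"z":-0.025,"ax":0,"ay":0,"az":0,"claw":0.078},
    {"x":0,"y":0,"z":-0.03,"ax":0,"ay":0,"az":0,"claw":0.078},
    {"x":0,"y":0,"z":-0.03,"ax":0,"ay":0,"az":0,"claw":0.078},
  ],
)

```text
time_s: 6.52
ee_pos: [0.5917, -0.0074, 0.2705]
eef_rot: [3.141, -0.008, -3.111]
force: [0.7, 0.1, 0.2]
grip_width: 0.0781
```

Run:
```python
from h import *
im,d=vision.camera('side');save('p5.png',cv2.resize(im[100:300,230:470],(720,600)))
S=cloud('side',d); m=(np.hypot(S[...,0]-.594,S[...,1]+.008)<.05)&(S[...,2]>.175)&(S[...,2]<.205); Q=S[m]
from scipy.optimize import least_squares
print(m.sum(),np.percentile(Q[:,2],[95,99,100]),least_squares(lambda c:(np.hypot(Q[:,0]-c[0],Q[:,1]-c[1])-.031),[.593,-.008],loss='soft_l1',f_scale=.001).x)
go(.4855,.0745,.26)
```

```text
485 [0.19506475 0.19591873 0.19671751] [ 0.59341493 -0.00763841]
t 6.57 pos [ 0.5931 -0.0076  0.2774] d_tool mm [105.1  85.3  17.2] rot deg [-0.02  0.07  0.  ] F [0.  0.4 6.1] w 0.0778
```

View pics/p5.png

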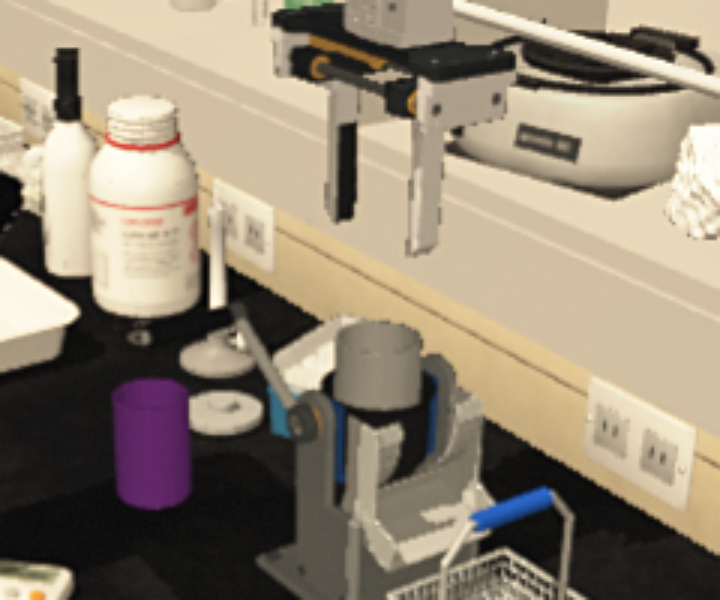

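The jar is seated with its rim at z = 0.195 as expected and centred at (0.5934, -0.0076). Moving to above the lever handle.

step_arm(
  steps=[
    {"x":0.015,"y":0.012,"z":0,"ax":0,"ay":0,"az":0,"claw":0.06},
    {"x":0.024,"y":0.02,"z":0,"ax":0,"ay":0,"az":0,"claw":0.06},
    {"x":0.024,"y":0.02,"z":0.005,"ax":0,"ay":0,"az":0,"claw":0.06},
    {"x":0.024,"y":0.02,"z":0.008,"ax":0,"ay":0,"az":0,"claw":0.06},
    {"x":0.01,"y":0.008,"z":0,"ax":0,"ay":0,"az":0,"claw":0.06},
  ],
)

```text
time_s: 6.98
ee_pos: [0.4927, 0.0695, 0.2673]
eef_rot: [-3.14, 0.011, -3.116]
force: [0.4, 0.0, 0.9]
grip_width: 0.06
```

```bash
python3 -c "
from h import *
go(.4855,.0745,.21)"
```

```text
t 6.98 pos [0.4927 0.0695 0.2673] d_tool mm [ 7.7  5.3 57.3] rot deg [-0.09  0.63 -0.26] F [0.4 0.  0.9] w 0.06
```

step_arm(
  steps=[
    {"x":0.006,"y":0.005,"z":0.01,"ax":0,"ay":0.5,"az":-0.2,"claw":0.06},
    {"x":0,"y":0,"z":0.016,"ax":0,"ay":0,"az":0,"claw":0.06},
    {"x":0,"y":0,"z":0.01,"ax":0,"ay":0,"az":0,"claw":0.06},
    {"x":0,"y":0,"z":0,"ax":0,"ay":0,"az":0,"claw":0.06},
  ],
)

```text
time_s: 7.32
ee_pos: [0.4847, 0.0764, 0.2326]
eef_rot: [-3.14, 0.008, -3.109]
force: [1.0, 0.0, 0.3]
grip_width: 0.0599
```

```bash
python3 -c "
from h import *
go(.4855,.0745,.178)
im,d=vision.camera('side');save('p6.png',cv2.resize(im[100:300,230:470],(720,600)))"
```

```text
t 7.32 pos [0.4847 0.0764 0.2326] d_tool mm [-0.2 -1.9 54.6] rot deg [-0.09  0.48  0.12] F [1.  0.  0.3] w 0.0599
```

View pics/p6.png

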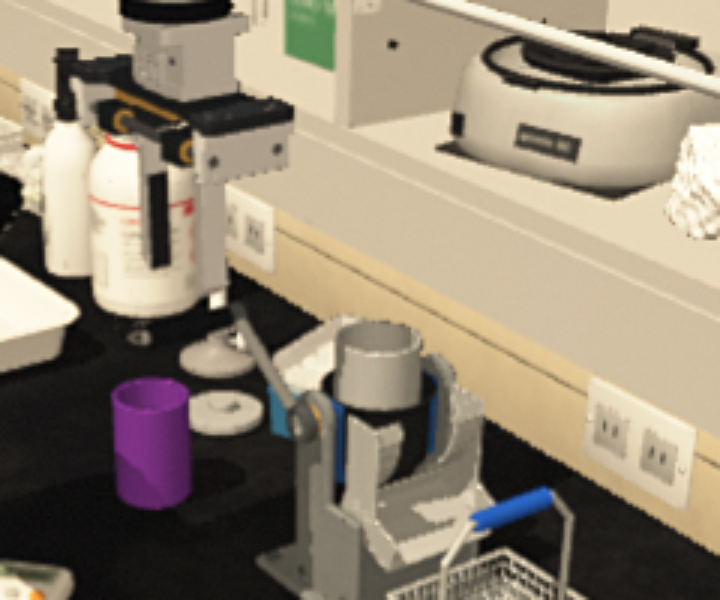

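The fingers are over the handle and clear of the rod, so I'm descending.

step_arm(
  steps=[
    {"x":0,"y":-0.002,"z":0.015,"ax":0,"ay":0.4,"az":0,"claw":0.06},
    {"x":0,"y":0,"z":0.018,"ax":0,"ay":0,"az":0,"claw":0.06},
    {"x":0,"y":0,"z":0.012,"ax":0,"ay":0,"az":0,"claw":0.06},
    {"x":0,"y":0,"z":0.004,"ax":0,"ay":0,"az":0,"claw":0.06},
  ],
)

```text
time_s: 7.7
ee_pos: [0.4881, 0.0733, 0.1867]
eef_rot: [-3.14, 0.008, -3.111]
force: [-0.3, -0.6, 0.2]
grip_width: 0.0599
```

```bash
python3 -c "
from h import *
go(.4855,.0745,.178)"
```

```text
t 7.70 pos [0.4881 0.0733 0.1867] d_tool mm [2.6 1.3 8.7] rot deg [-0.09  0.46  0.02] F [-0.3 -0.6  0.2] w 0.0599
```

step_arm(
  steps=[
    {"x":0.002,"y":0.001,"z":0.008,"ax":0,"ay":0.4,"az":0,"claw":0.06},
    {"x":0,"y":0,"z":0,"ax":0,"ay":0,"az":0,"claw":0.03},
    {"x":0,"y":0,"z":0,"ax":0,"ay":0,"az":0,"claw":0.01},
    {"x":0,"y":0,"z":0,"ax":0,"ay":0,"az":0,"claw":0.01},
    {"x":0,"y":0,"z":0,"ax":0,"ay":0,"az":0,"claw":0.01},
  ],
  grip_force=20,
)

```text
time_s: 8.12
ee_pos: [0.4873, 0.0738, 0.1803]
eef_rot: [-3.14, 0.003, -3.112]
force: [1.3, 0.3, -0.9]
grip_width: 0.0366
```

```bash
cat >> h.py <<'E'
def arc(a):
    """TCP target at cradle angle a"""
    b=1.02-a; l=np.array([-.106,.1*np.sin(b),0]); w=R.from_euler('z',.0304).apply(l)+[.594,-.0077,0]
    return w[0],w[1],.145+.1*np.cos(b)-.019
def where(dy=0,dz=0):
    o=ctrl.get_obs(); p=o['ee_pos']; l=R.from_euler('z',-.0304).apply(p-[.594,-.0077,0]); v=(l[1]-dy,p[2]+.019-.145-dz)
    print('a est %.3f r %.4f xlocal %.4f'%(1.02-np.arctan2(*v),np.hypot(*v),l[0]),'F',o['force'].round(1),'w',o['grip_width'].round(4),'t',o['time_s'])
    return 1.02-np.arctan2(*v)
E
python3 -c "
from h import *
print(arc(0)); go(*arc(0)); where(); go(*arc(.2))"
```

```text
(np.float64(0.485458967294773), np.float64(0.07424952733230011), np.float64(0.17833659512516495))
t 8.12 pos [0.4873 0.0738 0.1803] d_tool mm [1.9 0.5 2. ] rot deg [-0.09  0.15 -0.04] F [ 1.3  0.3 -0.9] w 0.0366Traceback (most recent call last):
  File "<string>", line 3, in <module>
    print(arc(0)); go(*arc(0)); where(); go(*arc(.2))
                                ~~~~~^^
  File "h.py", line 38, in where
    print('a est %.3f r %.4f xlocal %.4f'%(1.02-np.arctan2(*v),np.hypot(*v),l[0]),'F',o['force'].round(1),'w',o['grip_width'].round(4),'t',o['time_s'])
                                                                                                              ^^^^^^^^^^^^^^^^^^^^^
AttributeError: 'float' object has no attribute 'round'
```

Fingers still closing.

step_arm(
  steps=[
    {"x":0.001,"y":0,"z":0.002,"ax":0,"ay":0,"az":0,"claw":0.005},
    {"x":0,"y":0,"z":0,"ax":0,"ay":0,"az":0,"claw":0.005},
    {"x":0,"y":0,"z":0,"ax":0,"ay":0,"az":0,"claw":0.005},
    {"x":0,"y":0,"z":0,"ax":0,"ay":0,"az":0,"claw":0.005},
  ],
)

```text
time_s: 8.45
ee_pos: [0.4867, 0.0756, 0.1798]
eef_rot: [3.139, 0.005, -3.112]
force: [2.1, -4.1, -4.9]
grip_width: 0.0163
```

```bash
sed -i "s/o\['grip_width'\].round(4),'t'/round(o['grip_width'],4),'t'/" h.py
python3 -c "
from h import *
where(); go(*arc(.2))
for a in np.arange(0,2.1,.1): print(round(a,1),'tool d next .1 (y,z mm)',(np.array([arc(a+.1)[1]-arc(a)[1], arc(a)[2]-arc(a+.1)[2]])*1000).round(1))"
```

```text
a est 0.006 r 0.1019 xlocal -0.1047 F [ 2.1 -4.1 -4.9] w 0.0163 t 8.45
t 8.45 pos [0.4867 0.0756 0.1798] d_tool mm [  1.2 -13.4 -14.4] rot deg [ 0.13  0.31 -0.03] F [ 2.1 -4.1 -4.9] w 0.0163
0.0 tool d next .1 (y,z mm) [-5.6 -8.2]
0.1 tool d next .1 (y,z mm) [-6.4 -7.6]
0.2 tool d next .1 (y,z mm) [-7.2 -7. ]
0.3 tool d next .1 (y,z mm) [-7.8 -6.2]
0.4 tool d next .1 (y,z mm) [-8.4 -5.4]
0.5 tool d next .1 (y,z mm) [-8.9 -4.5]
0.6 tool d next .1 (y,z mm) [-9.3 -3.6]
0.7 tool d next .1 (y,z mm) [-9.6 -2.7]
0.8 tool d next .1 (y,z mm) [-9.8 -1.7]
0.9 tool d next .1 (y,z mm) [-10.   -0.7]
1.0 tool d next .1 (y,z mm) [-10.    0.3]
1.1 tool d next .1 (y,z mm) [-9.9  1.3]
1.2 tool d next .1 (y,z mm) [-9.7  2.3]
1.3 tool d next .1 (y,z mm) [-9.5  3.2]
1.4 tool d next .1 (y,z mm) [-9.1  4.2]
1.5 tool d next .1 (y,z mm) [-8.6  5.1]
1.6 tool d next .1 (y,z mm) [-8.1  5.9]
1.7 tool d next .1 (y,z mm) [-7.4  6.7]
1.8 tool d next .1 (y,z mm) [-6.7  7.4]
1.9 tool d next .1 (y,z mm) [-6.  8.]
2.0 tool d next .1 (y,z mm) [-5.1  8.6]
```

The handle is gripped (16.3 mm). Now following the arc.

step_arm(
  steps=[
    {"x":0,"y":-0.006,"z":-0.008,"ax":0,"ay":0,"az":0,"claw":0.005},
    {"x":0,"y":-0.007,"z":-0.0075,"ax":0,"ay":0,"az":0,"claw":0.005},
    {"x":0,"y":-0.0075,"z":-0.007,"ax":0,"ay":0,"az":0,"claw":0.005},
  ],
)

```text
time_s: 8.7
ee_pos: [0.4872, 0.0587, 0.2024]
eef_rot: [3.132, 0.006, -3.109]
force: [1.7, 6.2, -2.0]
grip_width: 0.0163
```

```bash
python3 -c "
from h import *
a=where(); go(*arc(a+.4),n=4)"
```

```text
a est 0.281 r 0.1033 xlocal -0.1047 F [ 1.7  6.2 -2. ] w 0.0163 t 8.7
t 8.70 pos [0.4872 0.0587 0.2024] d_tool mm [  1.2 -36.2 -18.3] rot deg [0.54 0.32 0.11] F [ 1.7  6.2 -2. ] w 0.0163
 per row [ 0.3 -9.  -4.6] [0.13 0.08 0.03]
```

step_arm(
  steps=[
    {"x":0,"y":-0.008,"z":-0.006,"ax":0.2,"ay":0.1,"az":0,"claw":0.005},
    {"x":0,"y":-0.0085,"z":-0.005,"ax":0.2,"ay":0.1,"az":0,"claw":0.005},
    {"x":0,"y":-0.009,"z":-0.004,"ax":0.2,"ay":0.1,"az":0,"claw":0.005},
    {"x":0,"y":-0.0095,"z":-0.003,"ax":0.1,"ay":0,"az":0,"claw":0.005},
  ],
)

```text
time_s: 9.03
ee_pos: [0.4883, 0.0282, 0.2243]
eef_rot: [3.132, 0.004, -3.106]
force: [-4.3, 13.1, 9.6]
grip_width: 0.0162
```

```bash
python3 -c "
from h import *
a=where(); go(*arc(a+.4),n=4)"
```

```text
a est 0.642 r 0.1058 xlocal -0.1046 F [-4.3 13.1  9.6] w 0.0162 t 9.0333
t 9.03 pos [0.4883 0.0282 0.2243] d_tool mm [  1.6 -41.2  -2. ] rot deg [0.52 0.2  0.29] F [-4.3 13.1  9.6] w 0.0162
 per row [  0.4 -10.3  -0.5] [0.13 0.05 0.07]
```

The forces grow because the handle rolls between the pads. I'll loosen the fingers into a 21 mm fork and push, since the cradle stays where it's left.

step_arm(
  steps=[
    {"x":0,"y":0,"z":0,"ax":0.3,"ay":0.1,"az":0.2,"claw":0.021},
    {"x":0,"y":0,"z":0,"ax":0,"ay":0,"az":0,"claw":0.021},
  ],
  grip_force=10,
)

```text
time_s: 9.2
ee_pos: [0.4886, 0.0274, 0.2258]
eef_rot: [3.138, 0.004, -3.111]
force: [-0.2, 0.4, 0.6]
grip_width: 0.0208
```

```bash
python3 -c "
from h import *
im,d=vision.camera('side');save('p7.png',cv2.resize(im[100:300,230:470],(720,600)))
a=where(); go(*arc(a+.4),n=4)"
```

```text
a est 0.653 r 0.1068 xlocal -0.1043 F [0.4 0.5 0.5] w 0.0212 t 9.25
t 9.25 pos [0.4886 0.0274 0.2257] d_tool mm [  1.8 -41.6  -0.4] rot deg [0.21 0.22 0.05] F [0.4 0.5 0.5] w 0.0212
 per row [  0.4 -10.4  -0.1] [0.05 0.05 0.01]
```

View pics/p7.png

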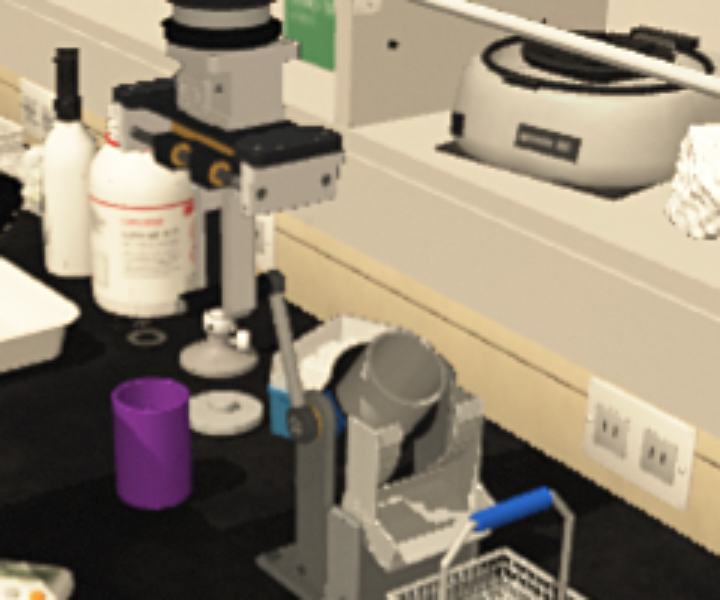

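The cradle is at about 0.65 rad, with the jar in its cup and tilting. Continuing.

step_arm(
  steps=[
    {"x":0,"y":-0.01,"z":-0.001,"ax":0.1,"ay":0.1,"az":0,"claw":0.021},
    {"x":0,"y":-0.01,"z":0,"ax":0.1,"ay":0.1,"az":0,"claw":0.021},
    {"x":0,"y":-0.01,"z":0,"ax":0,"ay":0,"az":0,"claw":0.021},
    {"x":0,"y":-0.01,"z":0.001,"ax":0,"ay":0,"az":0,"claw":0.021},
  ],
)

```text
time_s: 9.58
ee_pos: [0.4903, -0.0102, 0.2266]
eef_rot: [3.137, 0.002, -3.106]
force: [-0.8, 6.5, 4.1]
grip_width: 0.0211
```

```bash
python3 -c "
from h import *
a=where(); go(*arc(a+.4),n=4)"
```

```text
a est 1.014 r 0.1006 xlocal -0.1037 F [-0.8  6.5  4.1] w 0.0211 t 9.5833
t 9.58 pos [ 0.4903 -0.0102  0.2266] d_tool mm [  2.5 -39.    8. ] rot deg [0.29 0.12 0.31] F [-0.8  6.5  4.1] w 0.0211
 per row [ 0.6 -9.8  2. ] [0.07 0.03 0.08]
```

step_arm(
  steps=[
    {"x":0.001,"y":-0.01,"z":0.0005,"ax":0.1,"ay":0,"az":0.1,"claw":0.021},
    {"x":0.001,"y":-0.01,"z":0.0015,"ax":0.1,"ay":0,"az":0.1,"claw":0.021},
    {"x":0,"y":-0.01,"z":0.0025,"ax":0.1,"ay":0,"az":0,"claw":0.021},
    {"x":0,"y":-0.01,"z":0.0035,"ax":0,"ay":0,"az":0,"claw":0.021},
  ],
)

```text
time_s: 9.92
ee_pos: [0.4905, -0.0505, 0.2192]
eef_rot: [3.139, 0.005, -3.107]
force: [0.5, 4.0, 3.0]
grip_width: 0.0211
```

```bash
python3 -c "
from h import *
a=where(); go(*arc(a+.3),n=5)"
```

```text
a est 1.422 r 0.1013 xlocal -0.1048 F [0.5 4.  3. ] w 0.0211 t 9.9167
t 9.92 pos [ 0.4905 -0.0505  0.2192] d_tool mm [  1.4 -25.   16.8] rot deg [0.17 0.29 0.24] F [0.5 4.  3. ] w 0.0211
 per row [ 0.3 -5.   3.4] [0.03 0.06 0.05]
```

step_arm(
  steps=[
    {"x":0,"y":-0.006,"z":0.003,"ax":0.1,"ay":0.1,"az":0.1,"claw":0.021},
    {"x":0,"y":-0.006,"z":0.003,"ax":0,"ay":0.1,"az":0.1,"claw":0.021},
    {"x":0,"y":-0.0055,"z":0.0035,"ax":0,"ay":0,"az":0,"claw":0.021},
    {"x":0,"y":-0.005,"z":0.0037,"ax":0,"ay":0,"az":0,"claw":0.021},
  ],
)

```text
time_s: 10.25
ee_pos: [0.4913, -0.0743, 0.2051]
eef_rot: [3.139, 0.001, -3.11]
force: [-0.0, 4.4, 2.9]
grip_width: 0.0216
```

```bash
python3 -c "
from h import *
im,d=vision.camera('side');save('p8.png',cv2.resize(im[100:300,230:470],(720,600)))
a=where(); go(*arc(2.05),n=6)"
```

```text
a est 1.707 r 0.1011 xlocal -0.1050 F [ 0.2  0.3 -1.6] w 0.0211 t 10.3
t 10.30 pos [ 0.491  -0.075   0.2042] d_tool mm [  1.  -21.7  26.6] rot deg [ 0.13 -0.    0.02] F [ 0.2  0.3 -1.6] w 0.0211
 per row [ 0.2 -3.6  4.4] [ 0.02 -0.    0.  ]
```

View pics/p8.png

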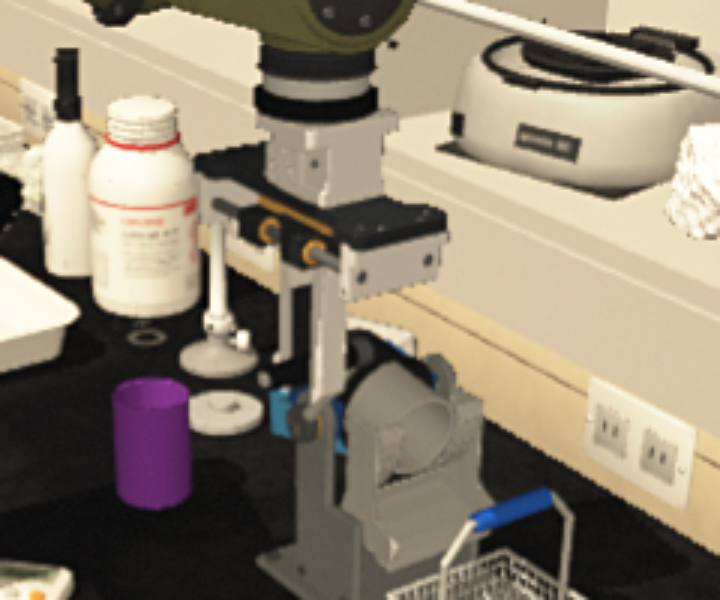

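The jar points over the chute, held by the keepers, and no balls are out yet. Finishing the tilt gently.

step_arm(
  steps=[
    {"x":0,"y":-0.004,"z":0.0035,"ax":0,"ay":0,"az":0,"claw":0.021},
    {"x":0,"y":-0.004,"z":0.004,"ax":0,"ay":0,"az":0,"claw":0.021},
    {"x":0,"y":-0.004,"z":0.0045,"ax":0,"ay":0,"az":0,"claw":0.021},
    {"x":0,"y":-0.0035,"z":0.0045,"ax":0,"ay":0,"az":0,"claw":0.021},
  ],
)

```text
time_s: 10.63
ee_pos: [0.4917, -0.0913, 0.1864]
eef_rot: [3.139, 0.0, -3.11]
force: [-0.6, 4.4, 2.9]
grip_width: 0.0211
```

```bash
python3 -c "
from h import *
a=where(); go(*arc(2.05),n=3)"
```

```text
a est 1.947 r 0.1006 xlocal -0.1048 F [-0.6  4.4  2.9] w 0.0211 t 10.6333
t 10.63 pos [ 0.4917 -0.0913  0.1864] d_tool mm [ 1.2 -5.3  8.9] rot deg [0.13 0.02 0.06] F [-0.6  4.4  2.9] w 0.0211
 per row [ 0.4 -1.8  3. ] [0.04 0.01 0.02]
```

step_arm(
  steps=[
    {"x":0,"y":-0.003,"z":0.005,"ax":0,"ay":0,"az":0,"claw":0.021},
    {"x":0,"y":-0.003,"z":0.005,"ax":0,"ay":0,"az":0,"claw":0.021},
    {"x":0,"y":-0.002,"z":0.002,"ax":0,"ay":0,"az":0,"claw":0.021},
  ],
)

```text
time_s: 10.88
ee_pos: [0.492, -0.0986, 0.1731]
eef_rot: [3.136, 0.001, -3.11]
force: [-1.9, 20.0, 14.9]
grip_width: 0.0235
```

```bash
python3 -c "
from h import *
im,d=vision.camera('side');save('p9.png',cv2.resize(im[140:350,230:470],(686,600)))
a=where(); go(*arc(2.05),n=3)"
```

```text
a est 2.099 r 0.0994 xlocal -0.1047 F [ 0.6 19.9  5.9] w 0.0232 t 10.9333
t 10.93 pos [ 0.492  -0.0985  0.1729] d_tool mm [ 1.3  1.9 -4.6] rot deg [0.37 0.03 0.07] F [ 0.6 19.9  5.9] w 0.0232
 per row [ 0.4  0.6 -1.5] [0.12 0.01 0.02]
```

View pics/p9.png

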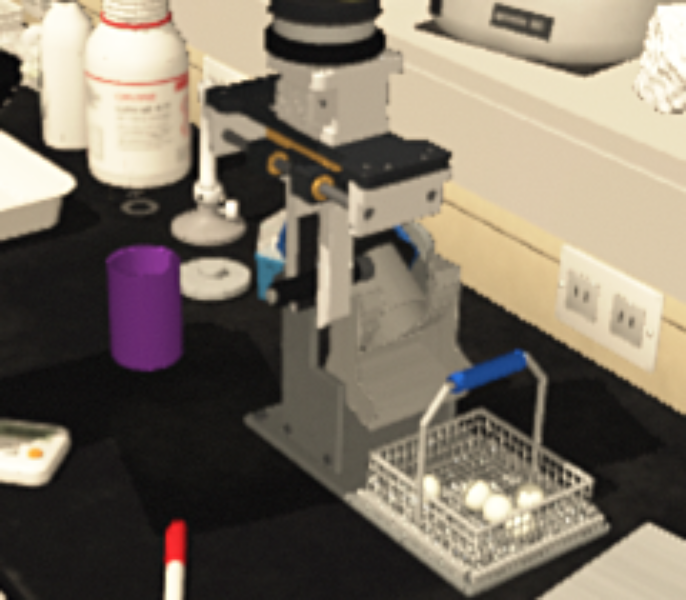

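The cradle is at its stop, and I count five white balls in the basket: (430,488), (478,495), (497,508), (530,497) and (522,522). I'm backing off the force and returning the lever, pushing with the other finger.

step_arm(
  steps=[
    {"x":0,"y":0.003,"z":-0.003,"ax":0.2,"ay":0,"az":0,"claw":0.022},
    {"x":0,"y":0,"z":0,"ax":0,"ay":0,"az":0,"claw":0.022},
    {"x":0,"y":0.003,"z":-0.005,"ax":0,"ay":0,"az":0,"claw":0.022},
    {"x":0,"y":0.004,"z":-0.006,"ax":0,"ay":0,"az":0,"claw":0.022},
  ],
)

```text
time_s: 11.27
ee_pos: [0.4909, -0.0897, 0.1847]
eef_rot: [3.14, -0.003, -3.111]
force: [3.2, -5.0, -1.9]
grip_width: 0.0218
```

```bash
python3 -c "
from h import *
im,d=vision.camera('side');save('p10.png',cv2.resize(im[250:350,340:450],(660,600),interpolation=cv2.INTER_CUBIC))
a=where(); go(*arc(a-.4),n=4)"
```

```text
a est 1.938 r 0.0986 xlocal -0.1052 F [-0.8 -2.2  0.2] w 0.022 t 11.3167
t 11.32 pos [ 0.4912 -0.0892  0.1859] d_tool mm [  0.8  28.9 -26.9] rot deg [ 0.09 -0.1   0.05] F [-0.8 -2.2  0.2] w 0.022
 per row [ 0.2  7.2 -6.7] [ 0.02 -0.03  0.01]
```

View pics/p10.png

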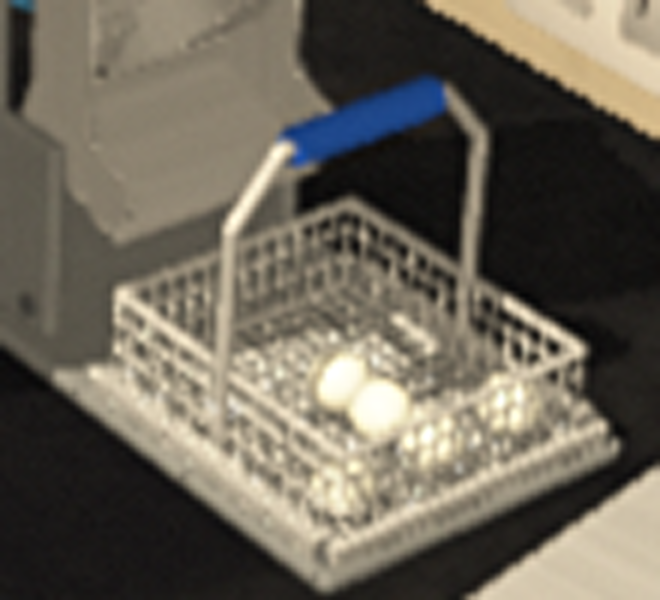

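All five balls are in the basket: crop (343,380), (378,408), (340,490), (432,440) and (510,400). Swinging back.

step_arm(
  steps=[
    {"x":0,"y":0.0065,"z":-0.0075,"ax":0,"ay":0,"az":0,"claw":0.022},
    {"x":0,"y":0.007,"z":-0.007,"ax":0,"ay":0,"az":0,"claw":0.022},
    {"x":0,"y":0.008,"z":-0.006,"ax":0,"ay":0,"az":0,"claw":0.022},
    {"x":0,"y":0.0085,"z":-0.005,"ax":0,"ay":0,"az":0,"claw":0.022},
  ],
)

```text
time_s: 11.65
ee_pos: [0.4905, -0.0639, 0.2142]
eef_rot: [-3.132, -0.0, -3.114]
force: [-3.0, -11.0, 7.5]
grip_width: 0.0219
```

```bash
python3 -c "
from h import *
a=where(); go(*arc(a-.5),n=5)"
```

```text
a est 1.561 r 0.1029 xlocal -0.1051 F [ -3.  -11.    7.5] w 0.0219 t 11.65
t 11.65 pos [ 0.4905 -0.0639  0.2142] d_tool mm [  1.   48.8 -12.2] rot deg [-0.53 -0.   -0.13] F [ -3.  -11.    7.5] w 0.0219
 per row [ 0.2  9.8 -2.4] [-0.11 -0.   -0.03]
```

step_arm(
  steps=[
    {"x":0,"y":0.009,"z":-0.0035,"ax":-0.3,"ay":0,"az":0,"claw":0.022},
    {"x":0,"y":0.0095,"z":-0.003,"ax":-0.2,"ay":0,"az":0,"claw":0.022},
    {"x":0,"y":0.0095,"z":-0.002,"ax":0,"ay":0,"az":0,"claw":0.022},
    {"x":0,"y":0.01,"z":-0.001,"ax":0,"ay":0,"az":0,"claw":0.022},
    {"x":0,"y":0.01,"z":0,"ax":0,"ay":0,"az":0,"claw":0.022},
  ],
)

```text
time_s: 12.07
ee_pos: [0.4912, -0.0189, 0.2304]
eef_rot: [-3.13, 0.011, -3.117]
force: [0.3, -3.6, 1.9]
grip_width: 0.0222
```

```bash
python3 -c "
from h import *
a=where(); go(*arc(a-.4),n=4)"
```

```text
a est 1.097 r 0.1047 xlocal -0.1031 F [ 0.3 -3.6  1.9] w 0.0222 t 12.0667
t 12.07 pos [ 0.4912 -0.0189  0.2304] d_tool mm [ 3.2 39.9  9. ] rot deg [-0.68  0.62 -0.33] F [ 0.3 -3.6  1.9] w 0.0222
 per row [ 0.8 10.   2.3] [-0.17  0.16 -0.08]
```

step_arm(
  steps=[
    {"x":0.001,"y":0.01,"z":0.001,"ax":-0.3,"ay":0.3,"az":-0.1,"claw":0.022},
    {"x":0.001,"y":0.01,"z":0.002,"ax":-0.2,"ay":0.2,"az":-0.1,"claw":0.022},
    {"x":0,"y":0.0095,"z":0.003,"ax":-0.1,"ay":0,"az":0,"claw":0.022},
    {"x":0,"y":0.009,"z":0.004,"ax":0,"ay":0,"az":0,"claw":0.022},
  ],
)

```text
time_s: 12.4
ee_pos: [0.4882, 0.0228, 0.2205]
eef_rot: [-3.14, 0.003, -3.113]
force: [1.1, -4.4, 2.2]
grip_width: 0.0223
```

```bash
python3 -c "
from h import *
a=where(); go(*arc(a-.4),n=4)"
```

```text
a est 0.678 r 0.1004 xlocal -0.1049 F [ 1.1 -4.4  2.2] w 0.0223 t 12.4
t 12.40 pos [0.4882 0.0228 0.2205] d_tool mm [ 1.3 33.9 20.8] rot deg [-0.07  0.2  -0.12] F [ 1.1 -4.4  2.2] w 0.0223
 per row [0.3 8.5 5.2] [-0.02  0.05 -0.03]
```

step_arm(
  steps=[
    {"x":0,"y":0.009,"z":0.004,"ax":0,"ay":0.1,"az":-0.1,"claw":0.022},
    {"x":0,"y":0.0085,"z":0.005,"ax":0,"ay":0.1,"az":0,"claw":0.022},
    {"x":0,"y":0.008,"z":0.006,"ax":0,"ay":0,"az":0,"claw":0.022},
    {"x":0,"y":0.007,"z":0.0065,"ax":0,"ay":0,"az":0,"claw":0.022},
  ],
)

```text
time_s: 12.73
ee_pos: [0.4865, 0.0595, 0.1961]
eef_rot: [-3.141, -0.002, -3.111]
force: [-0.8, -2.8, 1.7]
grip_width: 0.0223
```

```bash
python3 -c "
from h import *
a=where(); go(*arc(0),n=3)"
```

```text
a est 0.233 r 0.0994 xlocal -0.1054 F [-0.8 -2.8  1.7] w 0.0223 t 12.7333
t 12.73 pos [0.4865 0.0595 0.1961] d_tool mm [ 0.6 14.8 17.8] rot deg [-0.05 -0.12  0.04] F [-0.8 -2.8  1.7] w 0.0223
 per row [0.2 4.9 5.9] [-0.02 -0.04  0.01]
```

step_arm(
  steps=[
    {"x":0,"y":0.005,"z":0.006,"ax":0,"ay":0,"az":0,"claw":0.022},
    {"x":0,"y":0.005,"z":0.006,"ax":0,"ay":0,"az":0,"claw":0.022},
    {"x":0,"y":0.005,"z":0.006,"ax":0,"ay":0,"az":0,"claw":0.022},
    {"x":0,"y":0.002,"z":0.002,"ax":0,"ay":0,"az":0,"claw":0.022},
  ],
)

```text
time_s: 13.07
ee_pos: [0.4853, 0.0788, 0.1722]
eef_rot: [-3.14, -0.004, -3.11]
force: [-1.3, -20.3, 15.3]
grip_width: 0.0221
```

```bash
python3 -c "
from h import *
a=where(); go(*arc(0),n=3)"
```

```text
a est -0.076 r 0.1009 xlocal -0.1060 F [ -1.3 -20.3  15.3] w 0.0221 t 13.0667
t 13.07 pos [0.4853 0.0788 0.1722] d_tool mm [ 0.  -4.6 -6.1] rot deg [-0.11 -0.24  0.09] F [ -1.3 -20.3  15.3] w 0.0221
 per row [ 0.  -1.5 -2. ] [-0.04 -0.08  0.03]
```

Against the upright stop (25 N). I'm opening, lifting away and checking.

step_arm(
  steps=[
    {"x":0,"y":-0.003,"z":0,"ax":0,"ay":0,"az":0,"claw":0.04},
    {"x":0,"y":0,"z":0,"ax":0,"ay":0,"az":0,"claw":0.06},
    {"x":0,"y":0,"z":0,"ax":0,"ay":0,"az":0,"claw":0.06},
  ],
)

```text
time_s: 13.32
ee_pos: [0.4848, 0.0765, 0.1708]
eef_rot: [-3.141, -0.006, -3.109]
force: [-0.4, 0.5, -0.3]
grip_width: 0.039
```

step_arm(
  steps=[
    {"x":0,"y":0,"z":-0.02,"ax":0,"ay":0,"az":0,"claw":0.06},
    {"x":0,"y":0,"z":-0.03,"ax":0,"ay":0,"az":0,"claw":0.06},
    {"x":0,"y":0,"z":-0.03,"ax":0,"ay":0,"az":0,"claw":0.06},
    {"x":0,"y":0,"z":-0.025,"ax":0,"ay":0,"az":0,"claw":0.06},
    {"x":0,"y":0,"z":0,"ax":0,"ay":0,"az":0,"claw":0.06},
  ],
)

```text
time_s: 13.73
ee_pos: [0.4842, 0.0769, 0.2786]
eef_rot: [3.14, -0.012, -3.11]
force: [0.3, 0.2, 1.1]
grip_width: 0.0598
```

Run:
```python
from h import *
from scipy.optimize import least_squares
im,d=vision.camera('side');save('p11.png',cv2.resize(im[140:350,230:470],(686,600)))
S=cloud('side',d); m=(np.hypot(S[...,0]-.594,S[...,1]+.008)<.05)&(S[...,2]>.175)&(S[...,2]<.215); Q=S[m]
print('jar',m.sum(),np.percentile(Q[:,2],[95,99,100]),least_squares(lambda c:(np.hypot(Q[:,0]-c[0],Q[:,1]-c[1])-.031),[.593,-.008],loss='soft_l1',f_scale=.001).x)
m=(abs(S[...,0]-.488)<.05)&(abs(S[...,1]-.07)<.05)&(S[...,2]>.15)&(S[...,2]<.225);print('lever',S[m].min(0),S[m].max(0))
h=cv2.cvtColor(im,cv2.COLOR_RGB2HSV); m=(cv2.inRange(h,(105,150,60),(125,255,255))>0)&(np.hypot(S[...,0]-.597,S[...,1]+.154)<.07)
q=S[m]; print('sleeve',np.median(q,0),q.min(0),q.max(0))
go(.598,-.154,.28)
```

```text
jar 487 [0.19453938 0.19563399 0.19684485] [ 0.59541213 -0.00932376]
lever [0.44931206 0.02013073 0.16161181] [0.53173272 0.08098267 0.20743422]
sleeve [ 0.59925644 -0.15757237  0.12702046] [ 0.56714259 -0.16190253  0.11682711] [ 0.63160028 -0.14809979  0.13113136]
t 13.78 pos [0.4837 0.0769 0.2764] d_tool mm [-106.9 -234.3   -5.5] rot deg [ 0.09 -0.81  0.05] F [0.2 0.4 0.4] w 0.06
```

View pics/p11.png

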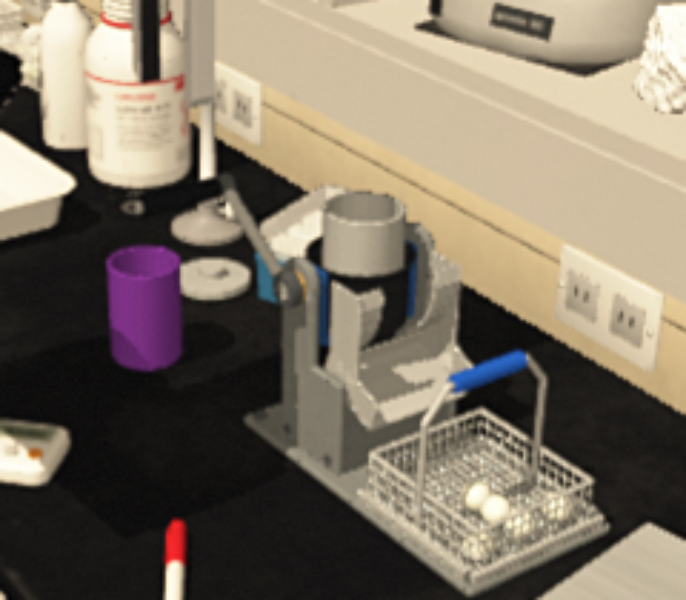

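The cradle is upright, the jar is seated with its rim at z = 0.195, and five balls are in the basket. Now to the basket handle.

step_arm(
  steps=[
    {"x":-0.008,"y":-0.015,"z":0,"ax":0,"ay":-0.3,"az":0,"claw":0.06},
    {"x":-0.012,"y":-0.026,"z":0,"ax":0,"ay":-0.2,"az":0,"claw":0.06},
    {"x":-0.012,"y":-0.026,"z":0,"ax":0,"ay":-0.1,"az":0,"claw":0.06},
    {"x":-0.012,"y":-0.026,"z":0,"ax":0,"ay":0,"az":0,"claw":0.06},
    {"x":-0.012,"y":-0.026,"z":0,"ax":0,"ay":0,"az":0,"claw":0.06},
  ],
)

```text
time_s: 14.2
ee_pos: [0.5432, -0.0401, 0.2719]
eef_rot: [3.137, -0.006, -3.104]
force: [-0.6, 0.5, 1.2]
grip_width: 0.0595
```

```bash
python3 -c "
from h import *
go(.598,-.154,.26,n=4)"
```

```text
t 14.20 pos [ 0.5432 -0.0401  0.2719] d_tool mm [ -50.6 -115.9   11.1] rot deg [ 0.26 -0.36  0.42] F [-0.6  0.5  1.2] w 0.0595
 per row [-12.6 -29.    2.8] [ 0.07 -0.09  0.1 ]
```

step_arm(
  steps=[
    {"x":-0.012,"y":-0.025,"z":0,"ax":0.1,"ay":-0.1,"az":0.1,"claw":0.06},
    {"x":-0.012,"y":-0.025,"z":0,"ax":0.1,"ay":-0.1,"az":0.1,"claw":0.06},
    {"x":-0.01,"y":-0.025,"z":0,"ax":0.1,"ay":-0.1,"az":0.1,"claw":0.06},
    {"x":-0.008,"y":-0.02,"z":0.005,"ax":0,"ay":0,"az":0,"claw":0.06},
    {"x":0,"y":0,"z":0,"ax":0,"ay":0,"az":0,"claw":0.06},
  ],
)

```text
time_s: 14.62
ee_pos: [0.5895, -0.1422, 0.2579]
eef_rot: [3.139, -0.01, -3.113]
force: [-0.3, -0.6, -0.5]
grip_width: 0.0599
```

```bash
python3 -c "
from h import *
go(.598,-.154,.18,n=4)"
```

```text
t 14.62 pos [ 0.5895 -0.1422  0.2579] d_tool mm [ -8.9 -12.3  77.8] rot deg [ 0.18 -0.55 -0.12] F [-0.3 -0.6 -0.5] w 0.0599
 per row [-2.2 -3.1 19.5] [ 0.04 -0.14 -0.03]
```

step_arm(
  steps=[
    {"x":-0.007,"y":-0.011,"z":0.01,"ax":0.1,"ay":-0.4,"az":0,"claw":0.06},
    {"x":-0.002,"y":-0.002,"z":0.022,"ax":0,"ay":-0.1,"az":0,"claw":0.06},
    {"x":0,"y":0,"z":0.022,"ax":0,"ay":0,"az":0,"claw":0.06},
    {"x":0,"y":0,"z":0.012,"ax":0,"ay":0,"az":0,"claw":0.06},
    {"x":0,"y":0,"z":0,"ax":0,"ay":0,"az":0,"claw":0.06},
  ],
)

```text
time_s: 15.03
ee_pos: [0.5972, -0.1542, 0.1839]
eef_rot: [3.136, -0.006, -3.116]
force: [-0.5, 0.8, 0.4]
grip_width: 0.06
```

```bash
python3 -c "
from h import *
go(.598,-.154,.105,n=4)
im,d=vision.camera('side');save('p12.png',cv2.resize(im[140:350,280:520],(686,600)))"
```

```text
t 15.03 pos [ 0.5972 -0.1542  0.1839] d_tool mm [-1.3 -0.2 78.8] rot deg [ 0.29 -0.33 -0.26] F [-0.5  0.8  0.4] w 0.06
 per row [-0.3 -0.1 19.7] [ 0.07 -0.08 -0.07]
```

View pics/p12.png

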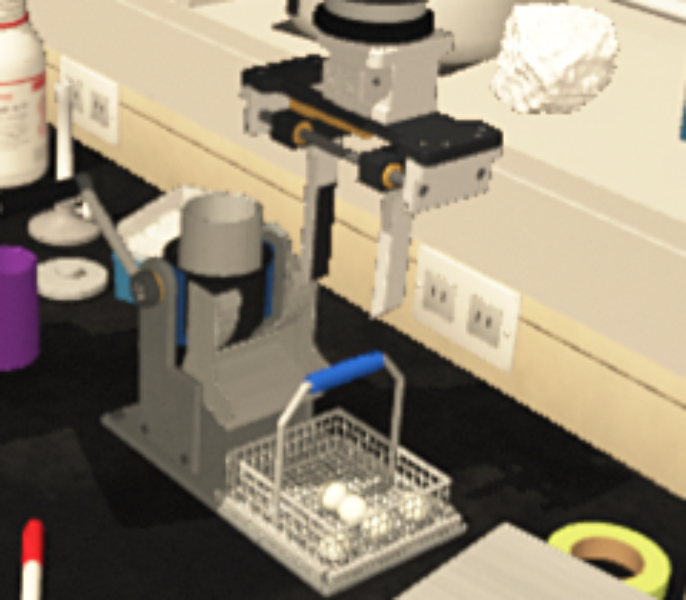

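The open fingers straddle the sleeve, so I'm descending.

step_arm(
  steps=[
    {"x":-0.001,"y":0,"z":0.018,"ax":0.2,"ay":-0.3,"az":-0.2,"claw":0.06},
    {"x":0,"y":0,"z":0.022,"ax":0,"ay":0,"az":0,"claw":0.06},
    {"x":0,"y":0,"z":0.018,"ax":0,"ay":0,"az":0,"claw":0.06},
    {"x":0,"y":0,"z":0.006,"ax":0,"ay":0,"az":0,"claw":0.06},
    {"x":0,"y":0,"z":0,"ax":0,"ay":0,"az":0,"claw":0.06},
  ],
)

```text
time_s: 15.5
ee_pos: [0.5996, -0.1522, 0.1235]
eef_rot: [3.141, 0.006, -3.111]
force: [0.3, 0.0, 0.1]
grip_width: 0.0599
```

```bash
python3 -c "
from h import *
go(.598,-.154,.105)"
```

```text
t 15.50 pos [ 0.5996 -0.1522  0.1235] d_tool mm [ 1.8 -1.8 18.4] rot deg [0.01 0.34 0.03] F [0.3 0.  0.1] w 0.0599
```

step_arm(
  steps=[
    {"x":0.002,"y":-0.002,"z":0.012,"ax":0,"ay":0.3,"az":0,"claw":0.06},
    {"x":0,"y":0,"z":0.007,"ax":0,"ay":0,"az":0,"claw":0.06},
    {"x":0,"y":0,"z":0,"ax":0,"ay":0,"az":0,"claw":0.06},
  ],
)

```text
time_s: 15.75
ee_pos: [0.5987, -0.1544, 0.1061]
eef_rot: [-3.141, 0.004, -3.11]
force: [-0.3, -0.2, 0.7]
grip_width: 0.0601
```

```bash
python3 -c "
from h import *
go(.598,-.154,.104)"
```

```text
t 15.75 pos [ 0.5987 -0.1544  0.1061] d_tool mm [0.7 0.4 2. ] rot deg [-0.05  0.21  0.06] F [-0.3 -0.2  0.7] w 0.0601
```

step_arm(
  steps=[
    {"x":0,"y":0,"z":0.001,"ax":0,"ay":0.2,"az":0,"claw":0.02},
    {"x":0,"y":0,"z":0,"ax":0,"ay":0,"az":0,"claw":0.018},
    {"x":0,"y":0,"z":0,"ax":0,"ay":0,"az":0,"claw":0.005},
    {"x":0,"y":0,"z":0,"ax":0,"ay":0,"az":0,"claw":0.003},
    {"x":0,"y":0,"z":0,"ax":0,"ay":0,"az":0,"claw":0.003},
  ],
  grip_force=40,
)

```text
time_s: 16.17
ee_pos: [0.5995, -0.1547, 0.1069]
eef_rot: [-3.14, 0.002, -3.11]
force: [0.2, 0.4, 0.1]
grip_width: 0.0299
```

step_arm(
  steps=[
    {"x":0,"y":0,"z":0,"ax":0,"ay":0,"az":0,"claw":0.003},
    {"x":0,"y":0,"z":0,"ax":0,"ay":0,"az":0,"claw":0.003},
    {"x":0,"y":0,"z":0,"ax":0,"ay":0,"az":0,"claw":0.003},
  ],
)

```text
time_s: 16.42
ee_pos: [0.5998, -0.1546, 0.1074]
eef_rot: [-3.14, 0.003, -3.11]
force: [-0.0, 1.6, -1.4]
grip_width: 0.0126
```

Gripped at 12.6 mm on the 14 mm sleeve (the jar also read about 1.5 mm small). Lifting.

step_arm(
  steps=[
    {"x":0,"y":0,"z":-0.006,"ax":0,"ay":0,"az":0,"claw":0.003},
    {"x":0,"y":0,"z":-0.012,"ax":0,"ay":0,"az":0,"claw":0.003},
    {"x":0,"y":0,"z":-0.015,"ax":0,"ay":0,"az":0,"claw":0.003},
    {"x":0,"y":0,"z":-0.015,"ax":0,"ay":0,"az":0,"claw":0.003},
    {"x":0,"y":0,"z":-0.008,"ax":0,"ay":0,"az":0,"claw":0.003},
  ],
)

```text
time_s: 16.83
ee_pos: [0.5979, -0.1541, 0.1648]
eef_rot: [3.141, -0.003, -3.11]
force: [-0.2, -0.4, -2.6]
grip_width: 0.0128
```

```bash
python3 -c "
from h import *
go(.561,-.384,.23,n=10)
im,d=vision.camera('side');save('p13.png',cv2.resize(im[140:350,280:520],(686,600)))"
```

```text
t 16.83 pos [ 0.5979 -0.1541  0.1648] d_tool mm [  44.3 -228.6  -65.1] rot deg [ 0.01 -0.19  0.04] F [-0.2 -0.4 -2.6] w 0.0128
 per row [  4.4 -22.9  -6.5] [ 0.   -0.02  0.  ]
```

View pics/p13.png

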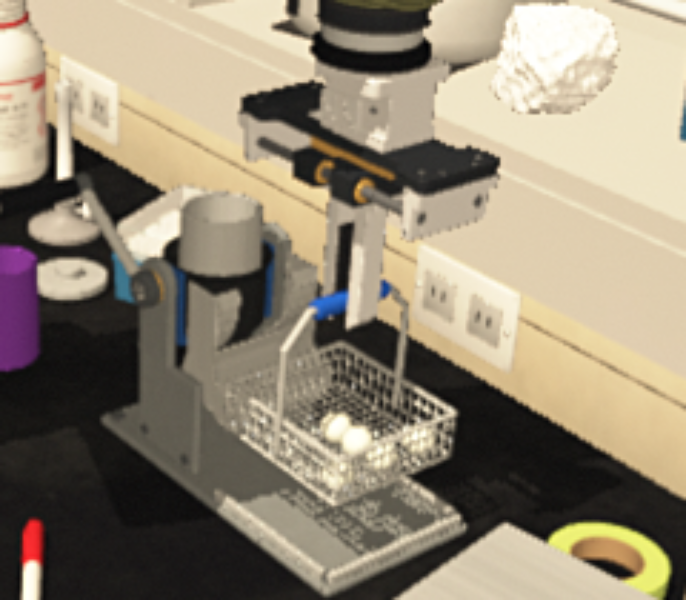

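The basket is clear and level with the balls inside. Carrying it gently over to the balance.

step_arm(
  steps=[
    {"x":0,"y":-0.003,"z":-0.012,"ax":0,"ay":0,"az":0,"claw":0.003},
    {"x":0.001,"y":-0.006,"z":-0.015,"ax":0,"ay":0,"az":0,"claw":0.003},
    {"x":0.002,"y":-0.01,"z":-0.015,"ax":0,"ay":0,"az":0,"claw":0.003},
    {"x":0.003,"y":-0.014,"z":-0.01,"ax":0,"ay":0,"az":0,"claw":0.003},
    {"x":0.004,"y":-0.017,"z":-0.004,"ax":0,"ay":0,"az":0,"claw":0.003},
  ],
)

```text
time_s: 17.3
ee_pos: [0.5895, -0.2035, 0.2237]
eef_rot: [3.14, -0.004, -3.107]
force: [0.7, -0.9, -3.5]
grip_width: 0.0127
```

```bash
python3 -c "
from h import *
go(.561,-.384,.225,n=10)"
```

```text
t 17.30 pos [ 0.5895 -0.2035  0.2237] d_tool mm [  34.8 -179.4   -1.4] rot deg [ 0.06 -0.22  0.27] F [ 0.7 -0.9 -3.5] w 0.0127
 per row [  3.5 -17.9  -0.1] [ 0.01 -0.02  0.03]
```

step_arm(
  steps=[
    {"x":0.003,"y":-0.017,"z":0,"ax":0,"ay":-0.1,"az":0.1,"claw":0.003},
    {"x":0.003,"y":-0.017,"z":0,"ax":0,"ay":-0.1,"az":0.1,"claw":0.003},
    {"x":0.003,"y":-0.017,"z":0,"ax":0,"ay":0,"az":0,"claw":0.003},
    {"x":0.003,"y":-0.017,"z":0,"ax":0,"ay":0,"az":0,"claw":0.003},
    {"x":0.003,"y":-0.017,"z":0,"ax":0,"ay":0,"az":0,"claw":0.003},
  ],
)

```text
time_s: 17.72
ee_pos: [0.5753, -0.2956, 0.2244]
eef_rot: [3.141, 0.0, -3.11]
force: [0.4, 0.0, -3.6]
grip_width: 0.0126
```

```bash
python3 -c "
from h import *
go(.561,-.384,.225,n=5)"
```

```text
t 17.72 pos [ 0.5753 -0.2956  0.2244] d_tool mm [ 17.  -88.   -0.6] rot deg [0.04 0.01 0.05] F [ 0.4  0.  -3.6] w 0.0126
 per row [  3.4 -17.6  -0.1] [0.01 0.   0.01]
```

step_arm(
  steps=[
    {"x":0.003,"y":-0.018,"z":0,"ax":0,"ay":0,"az":0,"claw":0.003},
    {"x":0.003,"y":-0.018,"z":0,"ax":0,"ay":0,"az":0,"claw":0.003},
    {"x":0.003,"y":-0.016,"z":0,"ax":0,"ay":0,"az":0,"claw":0.003},
    {"x":0.003,"y":-0.014,"z":0,"ax":0,"ay":0,"az":0,"claw":0.003},
    {"x":0.002,"y":-0.009,"z":0,"ax":0,"ay":0,"az":0,"claw":0.003},
  ],
)

```text
time_s: 18.13
ee_pos: [0.5602, -0.3791, 0.2223]
eef_rot: [3.139, -0.003, -3.113]
force: [-1.5, -0.3, -3.1]
grip_width: 0.013
```

step_arm(
  steps=[
    {"x":0.001,"y":-0.003,"z":0,"ax":0,"ay":0,"az":0,"claw":0.003},
    {"x":0,"y":0,"z":0,"ax":0,"ay":0,"az":0,"claw":0.003},
  ],
)

```text
time_s: 18.3
ee_pos: [0.5584, -0.3844, 0.2215]
eef_rot: [3.139, -0.004, -3.115]
force: [-0.0, 0.6, -4.6]
grip_width: 0.0128
```

```bash
python3 -c "
from h import *
for c in('side','top'):
    im,d=vision.camera(c);save('p14%s.png'%c,cv2.resize(im[150:470,340:640] if c=='side' else im[140:340,340:540],(562,600) if c=='side' else (600,600)));np.savez('%s14.npz'%c,im=im,d=d)
go(.561,-.384,.166,n=4)"
```

```text
t 18.40 pos [ 0.5587 -0.3834  0.2217] d_tool mm [-2.4 -0.8 55.7] rot deg [ 0.16 -0.2  -0.17] F [ 0.2 -0.4 -3.6] w 0.0133
 per row [-0.6 -0.2 13.9] [ 0.04 -0.05 -0.04]
```

View pics/p14side.png

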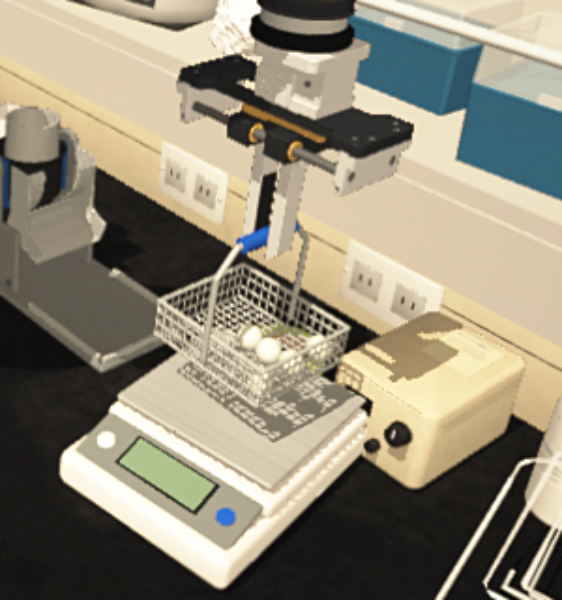

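View pics/p14top.png

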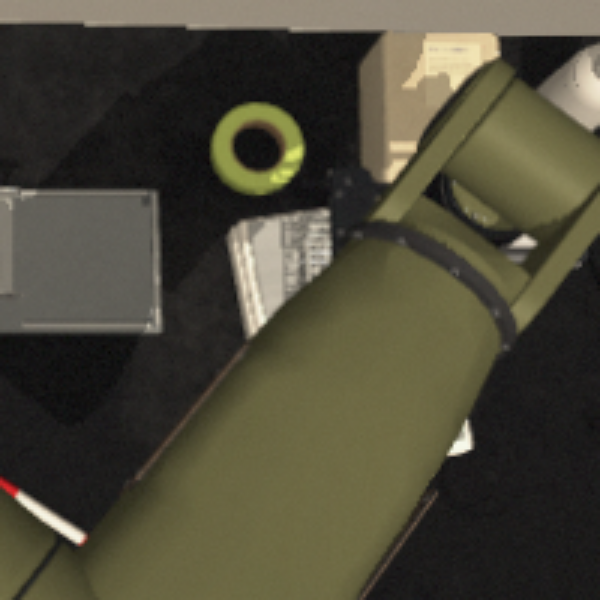

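Run:
```python
from h import *
t=np.load('top0.npz'); P=cloud('top',t['d']); m=(abs(P[...,0]-.62)<.12)&(P[...,1]<-.38)&(P[...,1]>-.56)&(P[...,2]>.082)
m[:, :440]=False; print('box',P[m].min(0),P[m].max(0))
s=np.load('side0.npz');S=cloud('side',s['d']);m=(abs(S[...,0]-.62)<.12)&(S[...,1]<-.38)&(S[...,1]>-.6)&(S[...,2]>.082)&(S[...,2]<.2);print(np.percentile(S[m],[1,5,50,95,99],axis=0))
s=np.load('side14.npz');S=cloud('side',s['d'])
m=(abs(S[...,0]-.559)<.066)&(abs(S[...,1]+.384)<.072)&(S[...,2]>.095)&(S[...,2]<.155);Q=S[m]
for y in np.arange(-.45,-.31,.02):
    k=abs(Q[:,1]-y)<.01
    if k.sum()>5: print('y %.2f'%y,k.sum(),np.percentile(Q[k][:,2],[2,50,98]).round(4))
for x in np.arange(.5,.63,.02):
    k=abs(Q[:,0]-x)<.01
    if k.sum()>5: print('x %.2f'%x,k.sum(),np.percentile(Q[k][:,2],[2,50,98]).round(4))
```

```text
box [ 0.55479613 -0.51156223  0.08200863] [ 0.73992971 -0.40718328  0.10426877]
[[ 0.65219663 -0.57969324  0.08259258]
 [ 0.65420863 -0.51332647  0.08444744]
 [ 0.69232272 -0.46904537  0.09068394]
 [ 0.73498717 -0.41636993  0.09294521]
 [ 0.73885771 -0.41089768  0.10303386]]
y -0.45 360 [0.1231 0.1367 0.154 ]
y -0.43 467 [0.1229 0.1382 0.1523]
y -0.41 368 [0.1236 0.1384 0.1532]
y -0.39 482 [0.1238 0.1372 0.1532]
y -0.37 258 [0.124  0.127  0.1523]
y -0.35 315 [0.1247 0.127  0.1526]
y -0.33 479 [0.1236 0.1359 0.1534]
x 0.50 573 [0.1239 0.1375 0.1541]
x 0.52 332 [0.1231 0.1276 0.1519]
x 0.54 341 [0.1235 0.1363 0.1529]
x 0.56 516 [0.1236 0.1385 0.1513]
x 0.58 235 [0.1232 0.1271 0.153 ]
x 0.60 416 [0.1232 0.1272 0.1527]
x 0.62 316 [0.124  0.1394 0.1543]
```

The basket hangs level with its underside at about z = 0.123, and the beige box starts at x = 0.65, so it's clear. Lowering about 53 mm.

step_arm(
  steps=[
    {"x":-0.002,"y":0,"z":0.01,"ax":0,"ay":-0.1,"az":-0.1,"claw":0.003},
    {"x":0,"y":0,"z":0.014,"ax":0,"ay":0,"az":0,"claw":0.003},
    {"x":0,"y":0,"z":0.01,"ax":0,"ay":0,"az":0,"claw":0.003},
    {"x":0,"y":0,"z":0.006,"ax":0,"ay":0,"az":0,"claw":0.003},
    {"x":0,"y":0,"z":0,"ax":0,"ay":0,"az":0,"claw":0.003},
  ],
)

```text
time_s: 18.82
ee_pos: [0.5626, -0.3797, 0.1788]
eef_rot: [3.139, -0.0, -3.108]
force: [-1.1, 0.1, -3.5]
grip_width: 0.0127
```

```bash
python3 -c "
from h import *
go(.561,-.384,.1685)"
```

```text
t 18.82 pos [ 0.5626 -0.3797  0.1788] d_tool mm [ 1.7 -4.3 10.3] rot deg [ 0.17 -0.03  0.18] F [-1.1  0.1 -3.5] w 0.0127
```

step_arm(
  steps=[
    {"x":0.001,"y":-0.004,"z":0.003,"ax":0,"ay":0,"az":0,"claw":0.003},
    {"x":0,"y":0,"z":0.003,"ax":0,"ay":0,"az":0,"claw":0.003},
    {"x":0,"y":0,"z":0.002,"ax":0,"ay":0,"az":0,"claw":0.003},
    {"x":0,"y":0,"z":0,"ax":0,"ay":0,"az":0,"claw":0.003},
  ],
)

```text
time_s: 19.15
ee_pos: [0.5621, -0.3837, 0.1705]
eef_rot: [3.139, 0.0, -3.107]
force: [0.4, -0.4, -4.0]
grip_width: 0.0129
```

```bash
python3 -c "
from h import *
go(.561,-.384,.1685)"
```

```text
t 19.15 pos [ 0.5621 -0.3837  0.1705] d_tool mm [ 1.1 -0.3  2. ] rot deg [0.15 0.   0.23] F [ 0.4 -0.4 -4. ] w 0.0129
```

step_arm(
  steps=[
    {"x":0,"y":0,"z":0.002,"ax":0,"ay":0,"az":0,"claw":0.003},
    {"x":0,"y":0,"z":0.001,"ax":0,"ay":0,"az":0,"claw":0.003},
    {"x":0,"y":0,"z":0,"ax":0,"ay":0,"az":0,"claw":0.003},
  ],
)

```text
time_s: 19.4
ee_pos: [0.5626, -0.3837, 0.1702]
eef_rot: [3.14, 0.003, -3.107]
force: [0.4, 0.3, -2.7]
grip_width: 0.0125
```

```bash
python3 -c "
from h import *
go(.561,-.384,.1685)"
```

```text
t 19.40 pos [ 0.5626 -0.3837  0.1702] d_tool mm [ 1.6 -0.2  1.7] rot deg [0.07 0.15 0.24] F [ 0.4  0.3 -2.7] w 0.0125
```

step_arm(
  steps=[
    {"x":0,"y":0,"z":0.003,"ax":0,"ay":0,"az":0,"claw":0.003},
    {"x":0,"y":0,"z":0.002,"ax":0,"ay":0,"az":0,"claw":0.003},
  ],
)

```text
time_s: 19.57
ee_pos: [0.5635, -0.3832, 0.1694]
eef_rot: [-3.141, 0.006, -3.107]
force: [-3.7, 3.3, 6.9]
grip_width: 0.0128
```

step_arm(
  steps=[
    {"x":0,"y":0,"z":0.002,"ax":0,"ay":0,"az":0,"claw":0.003},
    {"x":0,"y":0,"z":0.001,"ax":0,"ay":0,"az":0,"claw":0.003},
  ],
)

```text
time_s: 19.73
ee_pos: [0.564, -0.3831, 0.1694]
eef_rot: [-3.14, 0.009, -3.106]
force: [-1.3, 1.7, -0.4]
grip_width: 0.0128
```

Contact at TCP z = 0.1694, which puts the underside at about 0.070. Releasing.

step_arm(
  steps=[
    {"x":0,"y":0,"z":0,"ax":0,"ay":0,"az":0,"claw":0.02},
    {"x":0,"y":0,"z":0,"ax":0,"ay":0,"az":0,"claw":0.035},
    {"x":0,"y":0,"z":0,"ax":0,"ay":0,"az":0,"claw":0.05},
    {"x":0,"y":0,"z":0,"ax":0,"ay":0,"az":0,"claw":0.05},
  ],
)

```text
time_s: 20.07
ee_pos: [0.5645, -0.3836, 0.17]
eef_rot: [-3.138, 0.011, -3.106]
force: [0.9, 0.4, 0.4]
grip_width: 0.0365
```

step_arm(
  steps=[
    {"x":0,"y":0,"z":-0.012,"ax":0,"ay":0,"az":0,"claw":0.05},
    {"x":0,"y":0,"z":-0.02,"ax":0,"ay":0,"az":0,"claw":0.05},
    {"x":0,"y":0,"z":-0.025,"ax":0,"ay":0,"az":0,"claw":0.05},
    {"x":0,"y":0,"z":-0.025,"ax":0,"ay":0,"az":0,"claw":0.05},
    {"x":0,"y":0,"z":0,"ax":0,"ay":0,"az":0,"claw":0.05},
  ],
)

```text
time_s: 20.48
ee_pos: [0.563, -0.3834, 0.2571]
eef_rot: [-3.139, 0.009, -3.107]
force: [0.0, -0.4, 1.2]
grip_width: 0.0499
```

step_arm(
  steps=[
    {"x":0.03,"y":0.02,"z":-0.01,"ax":0,"ay":0,"az":0,"claw":0.05},
    {"x":0.03,"y":0.03,"z":0,"ax":0,"ay":0,"az":0,"claw":0.05},
    {"x":0.03,"y":0.03,"z":0,"ax":0,"ay":0,"az":0,"claw":0.05},
    {"x":0.03,"y":0.03,"z":0,"ax":0,"ay":0,"az":0,"claw":0.05},
    {"x":0.015,"y":0.01,"z":0,"ax":0,"ay":0,"az":0,"claw":0.05},
  ],
)

```text
time_s: 20.9
ee_pos: [0.4219, -0.2674, 0.2615]
eef_rot: [3.141, 0.005, -3.108]
force: [0.3, -0.4, 1.3]
grip_width: 0.05
```

step_arm(
  steps=[
    {"x":0.03,"y":0.03,"z":0,"ax":0,"ay":0,"az":0,"claw":0.05},
    {"x":0.03,"y":0.03,"z":0,"ax":0,"ay":0,"az":0,"claw":0.05},
    {"x":0.01,"y":0.03,"z":0,"ax":0,"ay":0,"az":0,"claw":0.05},
    {"x":0,"y":0,"z":0,"ax":0,"ay":0,"az":0,"claw":0.05},
  ],
)

```text
time_s: 21.23
ee_pos: [0.3466, -0.1788, 0.2624]
eef_rot: [-3.14, 0.008, -3.109]
force: [0.0, 0.3, 0.4]
grip_width: 0.05
```

Run:
```python
from h import *
D={}
for c in('side','top'):
    im,d=vision.camera(c);D[c]=(im,cloud(c,d));save('p15%s.png'%c,cv2.resize(im[190:470,310:590],(600,600)) if c=='side' else im)
for c in D:
    im,S=D[c]; h=cv2.cvtColor(im,cv2.COLOR_RGB2HSV)
    m=(cv2.inRange(h,(105,150,60),(125,255,255))>0)&(np.hypot(S[...,0]-.562,S[...,1]+.384)<.08)&(S[...,2]>.14); q=S[m]
    print(c,'sleeve',np.median(q,0),q.min(0),q.max(0))
    m=near=(abs(S[...,0]-.562)<.07)&(abs(S[...,1]+.384)<.08)&(S[...,2]>.1)&(S[...,2]<.115); q=S[m]; print(' rim',cv2.minAreaRect((q[:,:2]*1000).astype(np.float32)),q[:,2].max())
go(.4,-.2,.25)
```

```text
side sleeve [ 0.56047198 -0.3859762   0.18921001] [ 0.5311845  -0.39051443  0.17953852] [ 0.5957705  -0.37614405  0.19313673]
 rim ((564.0125732421875, -381.84857177734375), (117.65448760986328, 121.96780395507812), 2.027357339859009) 0.11499702305909032
top sleeve [ 0.56173814 -0.38076116  0.19238717] [ 0.53200442 -0.38680105  0.1842779 ] [ 0.59287894 -0.37482078  0.19877132]
 rim ((560.7781982421875, -381.7518005371094), (113.5002670288086, 123.96536254882812), 1.4741178750991821) 0.11494869751669845
t 21.33 pos [ 0.3483 -0.1814  0.2625] d_tool mm [-51.  -20.3  13. ] rot deg [-0.12  0.45  0.12] F [ 1.1 -0.8  0.7] w 0.0498
```

View pics/p15side.png

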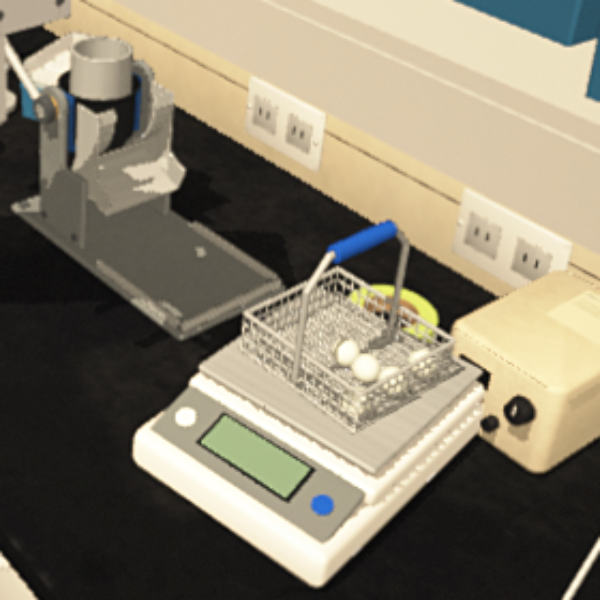

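View pics/p15top.png

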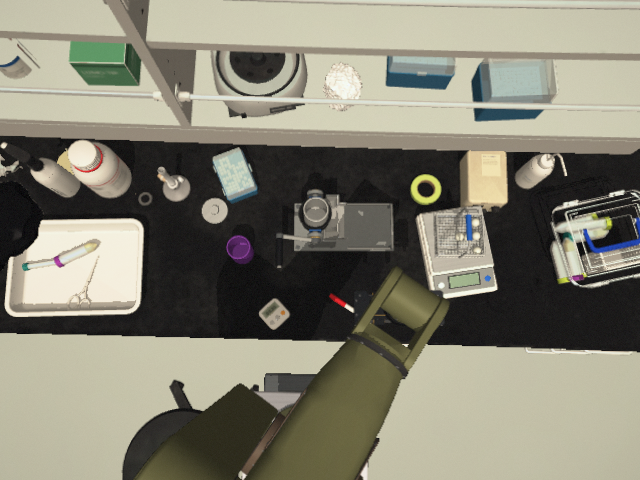

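The basket is flat on the plate with its centre at about (0.562, -0.382), within 3 mm of the middle. The balls are inside, the jar is upright and empty in the cup, and the lid, timer, marker and tape look where they were. The arm is clear at z = 0.26, so I'm handing in.

```bash
python3 -c "
from h import *
im,d=vision.camera('top');save('p16.png',cv2.resize(im[195:265,415:500],(728,600),interpolation=cv2.INTER_CUBIC))"
```

```text
(no output)
```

View pics/p16.png

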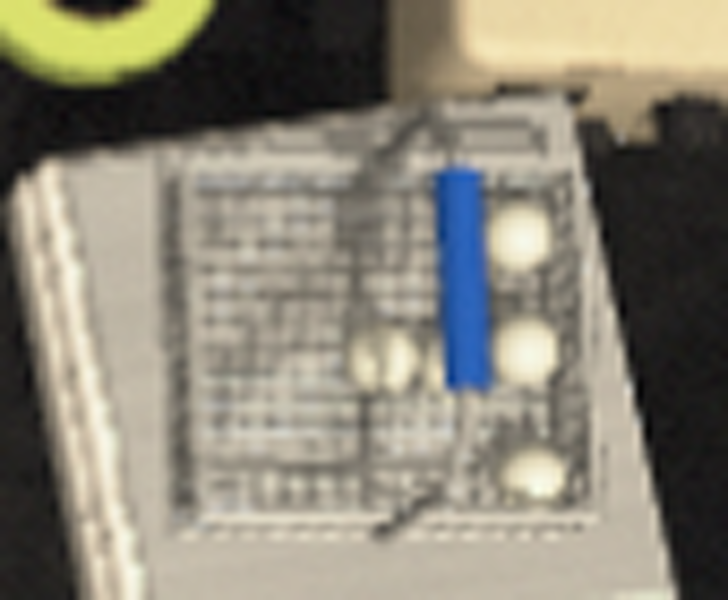

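```bash
python3 -c "
from station import ticket
print(ticket.hand_in())"
```

```text
the job is handed in; nothing more can be done
None
```

I carried the steel jar level into the cup and let go of it. I then swung the lever to its stop, so that the balls ran into the basket, and swung it back to the upright stop. Last, I carried the basket level to the balance plate, released it and handed the job in at about 21 s of the 72 s.

**Last checks**
- **Basket:** it stands flat on the plate, its middle about 3 mm from the plate's middle in both views.
- **Balls:** the last top picture shows all five inside: three along the right wall, one at the middle and one half hidden under the blue sleeve.
- **Jar and cradle:** right after the lever came back, the jar's rim was at z = 0.195 m as it should be, with its centre within about 2 mm of the cup's. The lever was within about 1 mm of where it started. I did not measure these again, but the final pictures still show the jar upright in the cup.
- **Bystanders:** lid, timer, marker and tape roll look unmoved in the final pictures. I compared them only by eye.
- **Robot:** the gripper is clear of everything, at z = 0.26 m.

**What went differently:** gripping the lever handle tightly made the forces build up to about 17 N, because the handle rolled between the pads. I opened the fingers into a loose fork and pushed the lever instead. No check failed. The two views disagreed by at most about 5 mm, on the height and side position of the blue sleeve.

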